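# Ease the retaining clip off a pump rotor with a forked wedge

## Robot

A 7-joint arm with a two-finger parallel gripper is mounted at the origin on a cart in front of the work surface, level with it; the furniture and walls round the work are solid. World frame = base frame: x ahead of the robot, y to its left, z up, the work surface at z = 0. Lengths are in mm, angles in rad, forces in N, time in s.
With the tool pointing down it reaches from about 400 to 875 mm from the base axis. Payload 4.4 kg.
Tool frame: the origin (TCP) lies at the very end of the fingers, on their centre line; the grasp point (between the pads) lies 19 mm behind it; z points along the fingers, y is the direction in which the jaws open and shut (so a half turn about z gives the same grasp; the last joint's range is limited). The gripper opens to 85 mm and grips with 20 to 120 N. Pads are 22 mm wide; open, the fingers measure 114 mm over their backs; the gripper's body (76 mm by 85 mm) begins 54 mm behind the grasp point. The pads swing forward as they close: fully open they stand 13 mm farther back than shut.
Start: joints at [-1.273, 0.628, 0.038, 1.517, -0.027, 0.996, -0.02], TCP at [231.266, 607.482, 231.313] pointing down, gripper open.
Joint ranges: [-3.06, 3.06], [-0.37, 2.12], [-1.25, 1.32], [0.18, 2.47], [-1.1, 4.24], [0.23, 1.98], [-2.94, 2.94]. Speed limits (rad/s): [2.57, 2.57, 3.14, 3.14, 3.14, 3.14, 3.14].

## Interface

Orientations are given as [roll, pitch, yaw] about the fixed x, y, z axes, in that order (R = Rz(yaw) Ry(pitch) Rx(roll)).
In Python, from cell import ctrl gives the robot as it stands. The module is installed in compiled form; this text tells all that it offers.
- The arm moves only by the shell command python3 -m jog 'ROWS'. ROWS is text: rows parted by semicolons, each of 7 numbers parted by spaces: the shift along the tool's x, y, z in mm, then the turn, a rotation vector about the tool's x, y, z in degrees, then the opening, from -1 (shut) to 1 (fully open). In form: x y z wx wy wz claw; .... A call has 1 to 8 rows; each row is the pose to reach, as a shift and turn from the pose commanded when the call began, along the tool's axes at that moment; what a row does not reach only later rows make up. A row lasts 1/8 s, in which the tool goes at most 62.5 mm and 10.7 degrees, less where a joint would pass 70% of its speed; a pose out of reach is approached as far as the arm can. A call with a gripper value outside its range is refused whole. The fingers move at their own pace and stop on an object; the grip force is fixed at half the most. Time passes only in rows, so rows that repeat a pose let the fingers close. It gives the time, the measured TCP pose, the force and the opening at its end, in the units of the state.
- ctrl.read_state(): the state, without advancing time (a new reading comes with each control period).
- ctrl.get_image(name): name is "side" or "top" or "wrist"; returns a dict with "image" (384x512x3 uint8, red, green, blue), "z_map" (384x512 float32, mm along the optical axis (not along the pixel's ray), 0 where there is no reading), "vertical_fov" (degrees; the focal length in pixels is half the picture's height over the tangent of half this angle, whatever the lens; pixels are square), "cx", "cy" (the principal point, pixels), "extrinsics" (4x4, takes a point from world to camera coordinates); the wrist camera has in their place "hand_eye" (4x4, takes a point from camera to tool coordinates, whose origin is the TCP and whose axes are the flange's). Camera axes: x right, y down, z forward; pixel columns grow to the right and rows downward; lengths in mm; the calibration is good to about 2 mm. The wrist camera is an equidistant fisheye: a pixel r from the principal point sees the ray r / f radians off the axis. A picture is of the moment at which its call begins: read the wrist's pose just before it.
- ctrl.finish_job(): hands the job in, once; it reports no verdict.
The state is a dict: "clock": time; "qpos": joint angles; "qd": joint speeds; "tau": joint torques, N m; "eef_pos": TCP position; "tool_rot": TCP orientation; "force": force on the tool from outside, world axes, zero at the start; "torque": the same for the moment, N m; "width": finger opening in mm.
Only numpy, scipy, OpenCV 4.12 (cv2) and the standard library are available. Lean on these libraries where they do the work, as an engineer would, in place of code of your own. Each camera call takes 0.05 s, during which the arm holds its last target.

## Task

The rotor of the pump head on the bench is kept on its spindle by an E-shaped spring clip. Set the tines of the forked wedge lightly on the rotor's steel washer and slide them along it, one each side of the spindle, in under the clip from its closed end until the clip spreads and rides up out of its groove onto the spindle's nose; go gently, feeling the force, neither bearing down on the washer nor ramming clip or spindle, and keep the gripper off the clip while it is in the groove. Then lay the wedge flat on the bench and put the clip in the steel parts tray, leaving the other things alone.

Things in the scene. Friction and masses are not known exactly. Their poses are not given: they have to be found in the camera images.
- pump_head: Pump head fixed on the bench on adjustable feet, spindle straight up: plate 136 x 136 mm, grey housing, roller rotor 76 mm across with a flat steel thrust washer 61 mm across on top. Origin: on the spindle's axis at the plate's underside, 10 to 18 mm above the bench; z up. The rotor sits stiffly anywhere in its end float: the washer's top is 70.1 to 72.1 mm above the origin, not measured.
- nose (a point): Top centre of the spindle, 100 mm above the pump head's origin. Spindle by height above that origin: 19 mm thick to 73.9; groove 16 mm thick to 77.2; cone widening to 20 mm at 80.7; shoulder 20 mm to 82.2; cone narrowing to 13 mm at 87.2; nose 13 mm. Once past the shoulder the clip closes on the narrowing cone and hangs loose, 8 to 12 mm above its seat, also when the wedge is drawn back.
- clip_center (a point): Centre of the spring clip, half-way up; seated, it is on the spindle's axis 76.2 mm above the pump head's origin. 5 mm round steel, 36 x 35 mm from above, z up. Closed end with a short middle prong towards -x (20 mm from the centre), open mouth towards +x (15 mm). Slide the wedge along the clip's +x: the prong then braces the clip on the spindle. To be free it must rise 6 to 7 mm, with 5 to 8 N.
- clip_lug (a point): Centre of the flat lug on the clip's +y arm, 14.3 mm from the clip's centre; the -y arm has its mirror image. Lugs 8 mm long (clip's x), 4 mm thick; outer faces 35 mm apart, 32 mm when the freed clip is gripped across them. The wedge lifts the clip by the lugs; seated, their undersides are 2 mm below the clip's centre, 2.1 to 4.1 mm above the washer.
- fork_grip (a point): Centre of the black handle of the forked wedge, half-way up (12 mm), where it is gripped across its 22 mm width; handle from 14 mm ahead of this point to 42 mm behind it, 24 mm high. The wedge is 126 mm long, 38 mm wide at the tines, flat underneath, about 130 g; +x points to the tines, z up.
- fork_tip (a point): Midway between the tips of the wedge's two tines, level with its flat underside: 84 mm ahead of the grip point along the wedge's x, 12 mm below it. Tines 7.5 mm wide with a slot 23 mm wide and 43 mm deep between them; 1.8 mm thick at the tip, growing by 0.25 mm per mm to 16.8 mm, 60 mm back. The clip comes free 1 to 10 mm before the slot's root would meet the spindle.
- tray: Open steel parts tray, 130 (x) x 100 (y) x 18 mm, walls and floor 2 mm, loose, about 400 g. Origin: centre of its underside.
- cassette_spare: Bystander: spare black pump cassette, 24 x 70 x 26 mm. Origin: centre of its underside.
- vial_c: Bystander: small amber bottle, 27 mm across, 55 mm tall. Origin: centre of its underside.

How it is judged:
By the outcome, as a careful person would: the job done as asked, in the order asked, and still so for the second after the job is handed in, with the robot touching nothing.
It also fails if it takes over 72 s, if anything falls off the work surface, if the arm or the gripper's body presses on something with over 40 N, if the wrist force passes 120 N, or if a joint passes its speed limit or range.

## Working session

There is one attempt and no reset: what is moved stays moved. The work goes in short steps, Python scripts to look and compute and a shell command to move; the robot and the scene stay as the last step left them, time stands still between calls to the robot, and variables do not carry over. Pictures are saved under pics/ and viewed, and the job is handed in when it is done.

```bash
mkdir -p pics; ls; cat > h.py <<'E'
import numpy as np, cv2
from cell import ctrl
from scipy.spatial.transform import Rotation as R
def cam(n):
    s=ctrl.read_state(); d=ctrl.get_image(n); d['s']=s
    d['f']=d['image'].shape[0]/2/np.tan(np.radians(d['vertical_fov'])/2)
    return d
def save(d,fn,crop=None,scale=1):
    im=d['image'][:,:,::-1]
    if crop: x0,y0,x1,y1=crop; im=im[y0:y1,x0:x1]
    cv2.imwrite('pics/'+fn,cv2.resize(im,None,fx=scale,fy=scale,interpolation=cv2.INTER_CUBIC))
def onplane(d,u,v,z):
    E=np.array(d['extrinsics']);Rm=E[:3,:3];t=E[:3,3]
    c=-Rm.T@t; r=Rm.T@np.array([(u-d['cx'])/d['f'],(v-d['cy'])/d['f'],1.])
    return c+r*(z-c[2])/r[2]
def pts(d):
    E=np.array(d['extrinsics']);z=d['z_map'];v,u=np.mgrid[:z.shape[0],:z.shape[1]]
    P=np.stack([(u-d['cx'])/d['f']*z,(v-d['cy'])/d['f']*z,z],-1)
    return (P-E[:3,3])@E[:3,:3]
def proj(d,p):
    E=np.array(d['extrinsics']);q=E[:3,:3]@np.array(p)+E[:3,3]
    return q[0]/q[2]*d['f']+d['cx'],q[1]/q[2]*d['f']+d['cy']
E
python3 - <<'E'
from h import *
s=ctrl.read_state();print(s)
for n in ['side','top','wrist']:
    d=cam(n);save(d,n+'0.png',scale=1.5);print(n,d['vertical_fov'],d['cx'],d['cy'],d.get('extrinsics'),d.get('hand_eye'))
    import pickle;pickle.dump(d,open(n+'0.pkl','wb'))
E
```

```text
pics
{'clock': 0.0, 'qpos': array([-1.2728198 ,  0.62930887,  0.0384228 ,  1.51837968, -0.02699835,
        0.99628519, -0.01997092]), 'qd': array([-4.08971420e-05, -3.77232669e-04,  1.27778342e-03, -1.09902303e-03,
       -8.33966668e-04,  1.15734442e-03,  3.33519258e-04]), 'tau': array([-4.56066446e-04, -5.63412380e+01,  1.22609474e+00, -1.93442738e+01,
        1.10578258e-02,  1.06927310e-02, -2.70627305e-05]), 'eef_pos': array([231.01500902, 606.89519175, 230.40914206]), 'tool_rot': array([-3.13972896e+00,  1.29258474e-05,  2.77786136e+00]), 'force': array([-0.04325105, -0.20830361,  0.05451289]), 'torque': array([0.0518919 , 0.0247249 , 0.01351778]), 'width': 85.64424238835768}
side 54.798913873830344 258.16795956825547 196.47202352894976 [[ 9.96320895e-01 -8.56846793e-02  1.67633980e-03 -6.06747333e+02]
 [-2.81587036e-02 -3.45771700e-01 -9.37896060e-01  1.28088859e+02]
 [ 8.09429539e-02  9.34398238e-01 -3.46912340e-01  9.63267142e+02]
 [ 0.00000000e+00  0.00000000e+00  0.00000000e+00  1.00000000e+00]] None
top 51.32126167617186 250.13600872488087 193.90834804708388 [[ 1.22657804e-01 -9.92449022e-01  5.10256490e-05 -5.38837574e+01]
 [-9.70102882e-01 -1.19906870e-01 -2.11004125e-01  6.36414224e+02]
 [ 2.09416956e-01  2.58318026e-02 -9.77485169e-01  1.02886959e+03]
 [ 0.00000000e+00  0.00000000e+00  0.00000000e+00  1.00000000e+00]] None
wrist 65.70646984690485 253.89262536118892 189.812340291529 None [[ 4.97612659e-04 -9.60504263e-01 -2.78264827e-01  7.01219862e+01]
 [ 9.99999874e-01  4.58382833e-04  2.06040885e-04  1.84363915e-01]
 [-7.03513283e-05 -2.78264894e-01  9.60504369e-01 -1.42543012e+02]
 [ 0.00000000e+00  0.00000000e+00  0.00000000e+00  1.00000000e+00]]
```

View pics/side0.png

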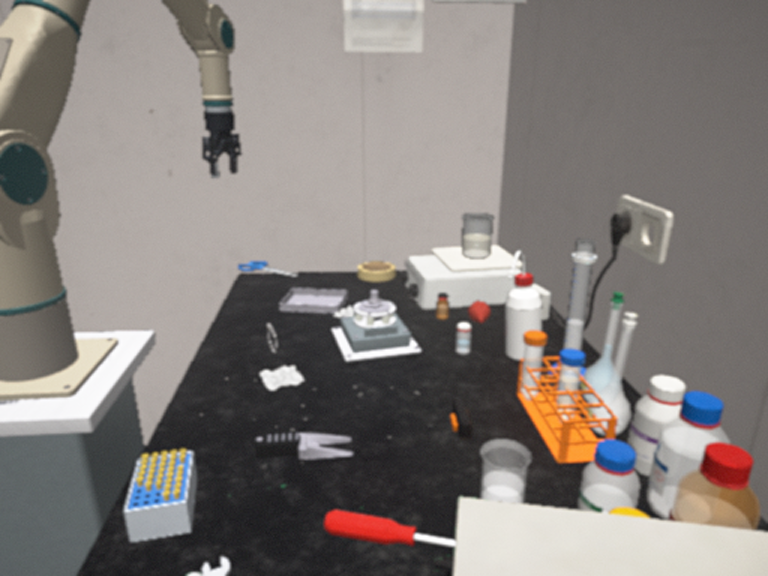

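View pics/top0.png

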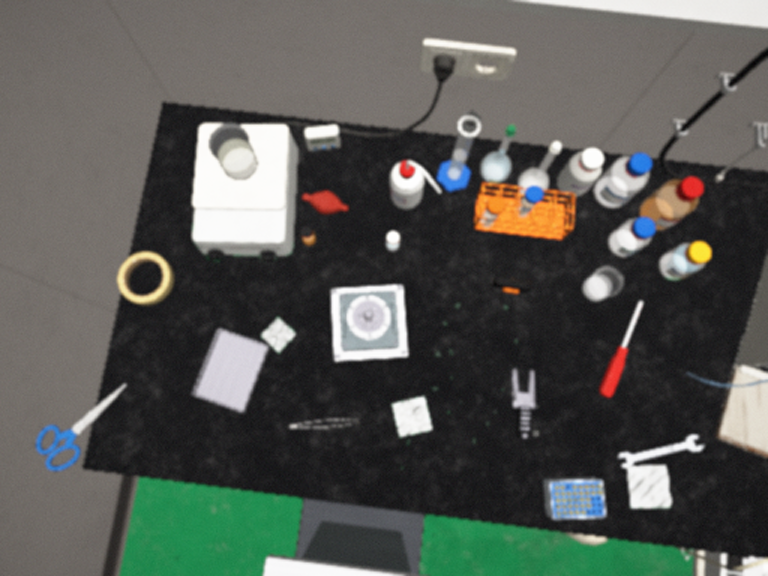

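View pics/wrist0.png

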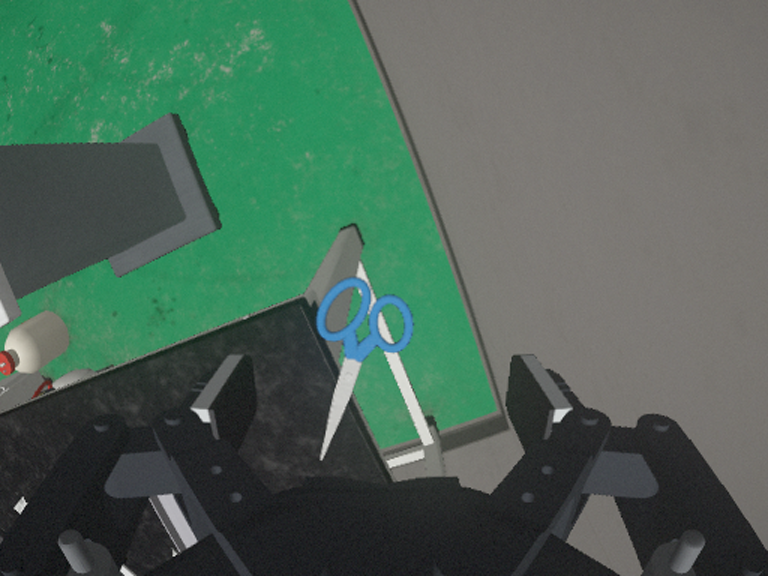

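The top view shows the pump head at about (369,320) and the tray at (230,370). The forked wedge is at (524,400) with its tines up (+x), in the 1.5x picture. Next I need coarse positions and enlarged crops.

```bash
python3 - <<'E'
from h import *
import pickle
d=pickle.load(open('top0.pkl','rb'))
save(d,'t_pump.png',(205,180,290,250),8)
save(d,'t_fork.png',(325,235,375,300),8)
s=pickle.load(open('side0.pkl','rb'))
save(s,'s_pump.png',(215,185,290,245),9)
save(s,'s_fork.png',(165,275,245,315),9)
for n,u,v,z in [('pump',369,317,110),('forktine',524,370,5),('handleend',525,437,12),('tray',231,371,10),('vial',309,238,50),('orange',511,290,15)]:
    print(n,onplane(d,u/1.5,v/1.5,z).round())
P=pts(d)
print(P[int(317/1.5),int(369/1.5)], P[200:230:4,230:262:4,2].round())
E
```

```text
pump [582.  28. 110.]
forktine [ 535. -271.    5.]
handleend [ 412. -279.   12.]
tray [465. 276.  10.]
vial [728. 162.  50.]
orange [ 683. -233.   15.]
[583.06403909  28.69356925 106.89456438] [[  52.   50.   85.   88.   84.   85.   83.   53.]
 [  51.   85.   84.   94.   91.   85.   88.   90.]
 [  52.   83.   85.   96.  117.   97.   89.   88.]
 [  70.   85.   86.   94.  104.   89.   89.   87.]
 [1140.   84.   85.   88.   95.   88.   88.   83.]
 [  64.   51.   86.   89.   85.   84.   87.   51.]
 [  52.   54.   48.   62.   83.   61.   51.   50.]
 [1140.   47.   51.   47.   54.   51.   49.   50.]]
```

```bash
python3 - <<'E'
import cv2,numpy as np
a=cv2.imread('pics/t_pump.png');b=cv2.imread('pics/t_fork.png')
c=cv2.imread('pics/s_pump.png');e=cv2.imread('pics/s_fork.png')
def fit(i): return cv2.resize(i,(400,300)) 
h=lambda i,w,hh: cv2.copyMakeBorder(cv2.resize(i,None,fx=min(w/i.shape[1],hh/i.shape[0]),fy=min(w/i.shape[1],hh/i.shape[0])),0,0,0,0,0)
def pad(i):
    j=h(i,400,300);o=np.zeros((300,400,3),np.uint8);o[:j.shape[0],:j.shape[1]]=j[:300,:400];return o
cv2.imwrite('pics/m1.png',np.vstack([np.hstack([pad(a),pad(b)]),np.hstack([pad(c),pad(e)])]))
E
```

```text
(no output)
```

View pics/m1.png

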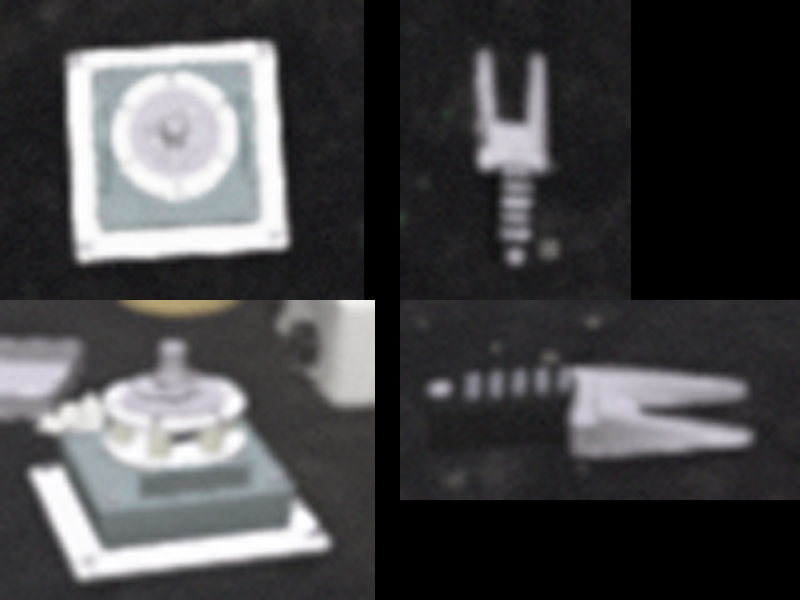

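```bash
python3 -m jog '-60 -47 0 0 0 11 1; -120 -94 0 0 0 22 1; -170 -130 5 0 0 32 1; -220 -170 10 0 0 43 1; -270 -210 15 0 0 53 1; -320 -250 15 0 0 64 1; -370 -290 20 0 0 74 1; -420 -330 20 0 0 85 1'
```

```text
clock: 1.15
eef_pos: [489.3, 178.0, 211.9]
tool_rot: [-3.141, -0.0, 1.293]
force: [1.4, 0.5, 0.2]
width: 85.2
```

```bash
python3 -m jog '-30 35 5 0 0 10.5 1; -60 70 10 0 0 21 1; -96 108 20 0 0 32 1; -96 108 20 0 0 42 1; -96 108 20 0 0 53 1; -96 108 20 0 0 63 1; -96 108 20 0 0 74 1;-96 108 20 0 0 74 1'
python3 - <<'E'
from h import *
import pickle
s=ctrl.read_state();print(s['eef_pos'],s['tool_rot'],s['qpos'])
d=cam('wrist');pickle.dump(d,open('w1.pkl','wb'));save(d,'w1.png',scale=1.5)
E
```

```text
clock: 2.15
eef_pos: [566.7, 58.3, 191.6]
tool_rot: [3.141, 0.001, 0.009]
force: [-1.1, 0.9, 0.2]
width: 85.6
[566.72363423  58.26887974 191.56149219] [3.14081332e+00 7.93928358e-04 9.22642402e-03] [-0.62831467  0.68602297  0.78453176  1.80238496 -0.60150582  0.91013514
 -1.13317621]
```

View pics/w1.png

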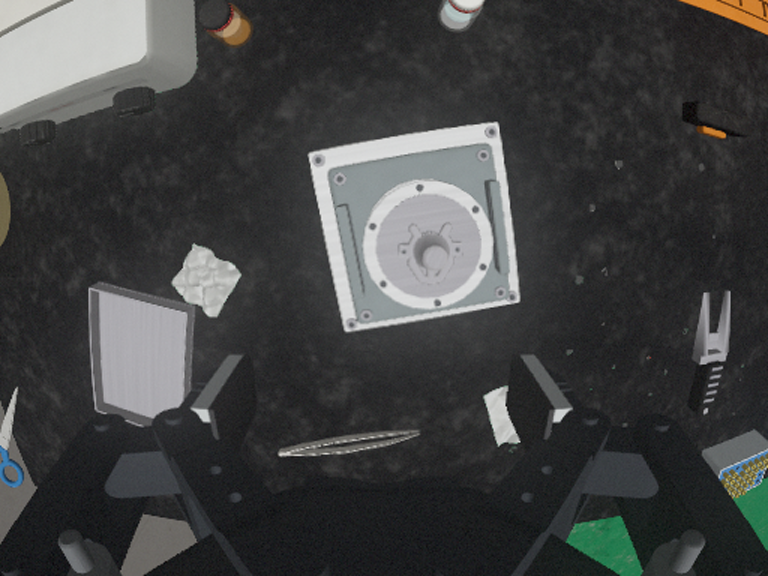

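```bash
cat >> h.py <<'E'
def Tw(s):
    T=np.eye(4);T[:3,:3]=R.from_euler('xyz',s['tool_rot']).as_matrix();T[:3,3]=s['eef_pos'];return T
def wray(d,u,v):
    f=d['f'];dx,dy=u-d['cx'],v-d['cy'];r=np.hypot(dx,dy);th=r/f
    k=np.sin(th)/r if r>1e-9 else 1/f
    c=np.array([dx*k,dy*k,np.cos(th)]);M=Tw(d['s'])@np.array(d['hand_eye'])
    return M[:3,3],M[:3,:3]@c
def wplane(d,u,v,z):
    o,r=wray(d,u,v);return o+r*(z-o[2])/r[2]
def wproj(d,p):
    M=np.linalg.inv(Tw(d['s'])@np.array(d['hand_eye']));q=M[:3,:3]@np.array(p)+M[:3,3]
    th=np.arctan2(np.hypot(q[0],q[1]),q[2]);a=np.arctan2(q[1],q[0]);r=d['f']*th
    return d['cx']+r*np.cos(a),d['cy']+r*np.sin(a)
def wpts(d,u,v):
    # point from z_map (z along axis)
    o,r=wray(d,u,v);M=Tw(d['s'])@np.array(d['hand_eye']);z=d['z_map'][int(round(v)),int(round(u))]
    return o+r*z/(r@M[:3,2])
E
python3 - <<'E'
from h import *
import pickle
d=pickle.load(open('w1.pkl','rb'))
save(d,'w1c.png',(235,115,340,195),7)
E
```

```text
(no output)
```

View pics/w1c.png

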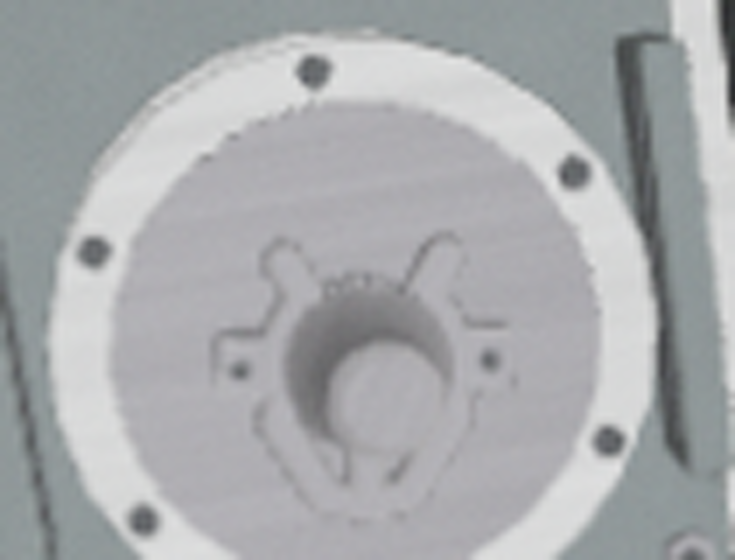

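```bash
python3 - <<'E'
from h import *
import pickle
d=pickle.load(open('w1.pkl','rb'))
c=lambda x,y:(235+x/7,115+y/7)
for z in (86,90,94,98):
    a=wplane(d,*c(238,370),z);b=wplane(d,*c(490,360),z);print(z,a.round(1),b.round(1),((a+b)/2).round(1),np.linalg.norm(a-b).round(2),np.degrees(np.arctan2(-(b-a)[0],-(b-a)[1])).round(1))
W=[];
for x in range(130,590,7):
    for y in range(120,480,7):
        if 130<np.hypot(x-355,y-345)<225:
            u,v=c(x,y)
            if d['z_map'][int(round(v)),int(round(u))]>0: W.append(wpts(d,u,v))
W=np.array(W);print(len(W),np.median(W,0),W.std(0))
# plane fit
A=np.c_[W[:,:2]-W[:,:2].mean(0),np.ones(len(W))];print(np.linalg.lstsq(A,W[:,2],rcond=None)[0])
N=np.array([wpts(d,*c(x,y)) for x in range(355,420,7) for y in range(370,430,7)]);print('nose',np.median(N,0),N[:,2].std())
# plate
for n,(x,y) in {'bench1':(200,60),'bench2':(200,350),'bench3':(430,330)}.items():
    P=np.array([wpts(d,x/1.5+i,y/1.5+j) for i in range(-6,7,2) for j in range(-6,7,2)]);print(n,np.median(P,0).round(1),P[:,2].std().round(1))
# ring outline: white ring & washer fit
g=d['image'].astype(int);
E
```

```text
86 [585.6  45.5  86. ] [587.3  14.4  86. ] [586.5  29.9  86. ] 31.07 -3.2
90 [586.4  45.7  90. ] [588.1  15.1  90. ] [587.3  30.4  90. ] 30.57 -3.2
94 [587.3  45.9  94. ] [589.   15.9  94. ] [588.1  30.9  94. ] 30.07 -3.2
98 [588.1  46.1  98. ] [589.8  16.6  98. ] [588.9  31.3  98. ] 29.57 -3.2
1693 [596.40866476  31.3838796   86.67584515] [12.93368278 17.14184378  1.97196609]
[-3.02713376e-02 -3.63063459e-03  8.71257600e+01]
nose [589.00284918  30.96946548 116.11904245] 0.6079763261794532
bench1 [7.206e+02 1.977e+02 6.000e-01] 9.0
bench2 [4.806e+02 2.152e+02 1.000e-01] 1.4
bench3 [ 5.033e+02  1.770e+01 -3.000e-01] 0.7
```

```bash
python3 -m jog '-15 50 0 0 0 0 1; -30 110 0 0 0 0 1; -45 170 10 0 0 0 1; -60 230 20 0 0 0 1; -75 290 30 0 0 0 1; -87 333 40 0 0 0 1; -87 333 40 0 0 0 1'
python3 - <<'E'
from h import *
import pickle
s=ctrl.read_state();print(s['eef_pos'],s['tool_rot'],s['qpos'])
d=cam('wrist');pickle.dump(d,open('w2.pkl','wb'));save(d,'w2.png',scale=1.5)
E
```

```text
clock: 3.08
eef_pos: [479.9, -280.3, 152.0]
tool_rot: [3.139, 0.001, 0.002]
force: [-0.2, 0.2, 0.7]
width: 85.7
[ 479.88624689 -280.3095579   152.01073349] [3.13921065e+00 7.82810128e-04 2.43844476e-03] [ 0.05065293  0.69777177  0.68485531  1.87573639 -0.60740994  0.78703133
 -0.50265852]
```

View pics/w2.png

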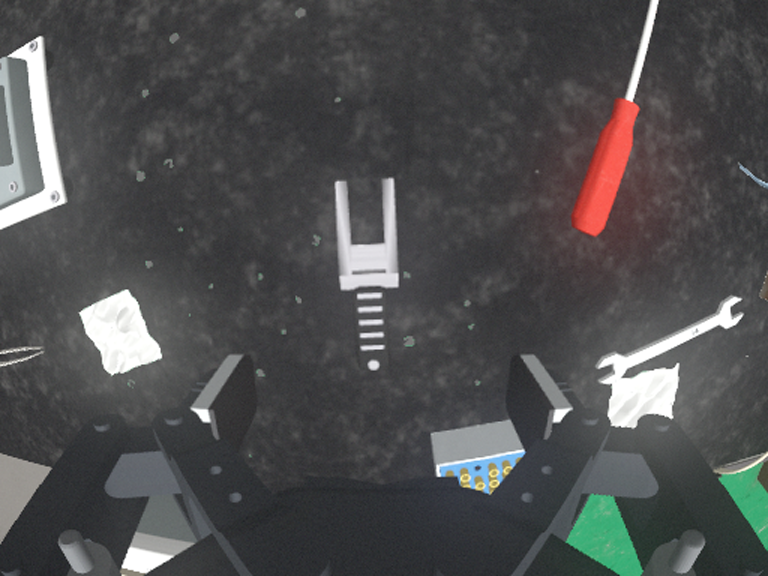

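The wedge lies with its tips at about (342,181) and (388,179), its body back edge at (340–398,287) and the hole dot at (374,366).

```bash
python3 - <<'E'
from h import *
import pickle
d=pickle.load(open('w2.pkl','rb'))
save(d,'w2c.png',(210,105,290,265),5)
g=cv2.cvtColor(d['image'],cv2.COLOR_RGB2GRAY)
m=(g>110).astype(np.uint8); n,l,st,ce=cv2.connectedComponentsWithStats(m)
i=l[int(260/1.5),int(345/1.5)];print(st[i],ce[i])
q=lambda u,v,z:wplane(d,u,v,z)
for nm,u,v,z in [('tipL',342,181,1),('tipR',388.5,179,1),('dot',374,366,24),('backL',341,288,16.8),('backR',398,285,16.8)]: print(nm,q(u/1.5,v/1.5,z).round(1))
E
```

```text
[ 223  118   43   76 1925] [244.33246753 162.81350649]
tipL [ 536.6 -255.1    1. ]
tipR [ 537.9 -285.5    1. ]
dot [ 415.6 -276.2   24. ]
backL [ 468.3 -254.8   16.8]
backR [ 470.4 -291.8   16.8]
```

View pics/w2c.png

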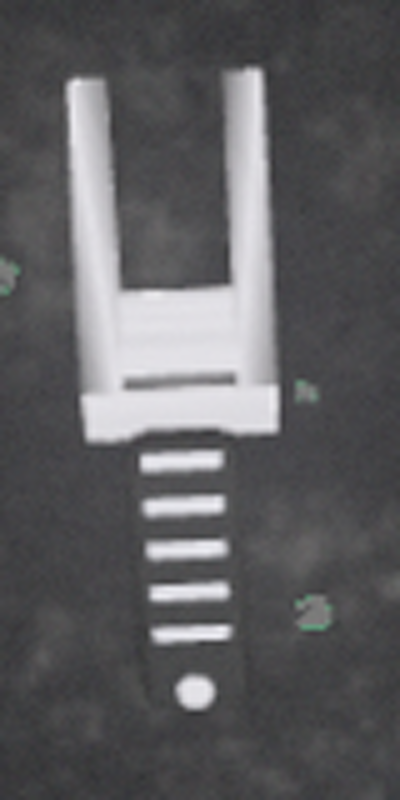

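```bash
python3 -m jog '-15 -3 30 0 0 -1.5 1; -27 -6 70 0 0 -2.7 1; -27 -6 105 0 0 -2.7 1; -27 -6 130 0 0 -2.7 1; -27 -6 138 0 0 -2.7 1; -27 -6 138 0 0 -2.7 1'
python3 - <<'E'
from h import *
import pickle
s=ctrl.read_state();print(s['eef_pos'],s['tool_rot'],s['force'])
d=cam('wrist');save(d,'w3.png',scale=1.5)
E
```

```text
clock: 3.88
eef_pos: [455.8, -269.0, 14.2]
tool_rot: [-3.141, -0.0, 0.056]
force: [0.5, 0.1, 0.6]
width: 85.2
[ 455.81368799 -268.95840808   14.16796799] [-3.14100445e+00 -2.52382247e-04  5.62543083e-02] [0.47547497 0.08093412 0.64801623]
```

View pics/w3.png

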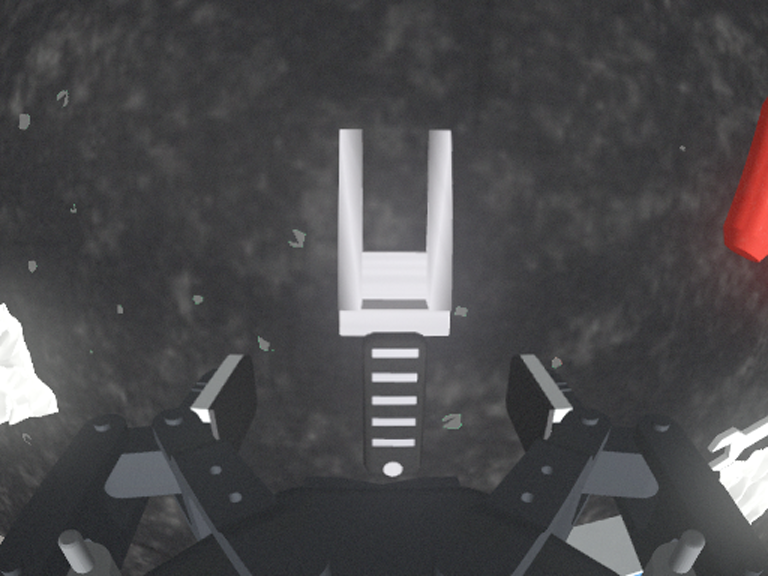

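```bash
python3 -m jog '-2 5.4 6 0 0 0.4 1; -2 5.4 10 0 0 0.4 1; -2 5.4 12 0 0 0.4 1; -2 5.4 12 0 0 0.4 1;-2 5.4 12 0 0 0.4 1'
```

```text
clock: 4.55
eef_pos: [453.6, -275.2, 2.0]
tool_rot: [-3.142, -0.0, 0.047]
force: [0.1, 0.0, -0.0]
width: 85.5
```

```bash
python3 -m jog '0 0 0 0 0 0 -1; 0 0 0 0 0 0 -1; 0 0 0 0 0 0 -1; 0 0 0 0 0 0 -1; 0 0 0 0 0 0 -1; 0 0 0 0 0 0 -1; 0 0 0 0 0 0 -1; 0 0 0 0 0 0 -1'
python3 - <<'E'
from h import *
s=ctrl.read_state();print(s['eef_pos'],s['tool_rot'],s['force'],s['torque'])
d=cam('wrist');save(d,'w4.png',scale=1.5)
E
```

```text
clock: 5.55
eef_pos: [453.7, -275.2, 2.3]
tool_rot: [-3.141, -0.0, 0.047]
force: [-0.6, 0.9, 5.3]
width: 21.2
[ 453.6874726  -275.18979486    2.25111496] [-3.14144150e+00 -3.18680705e-04  4.73083993e-02] [-0.62797035  0.86424636  5.34865582] [0.22060884 0.11968184 0.01542341]
```

View pics/w4.png

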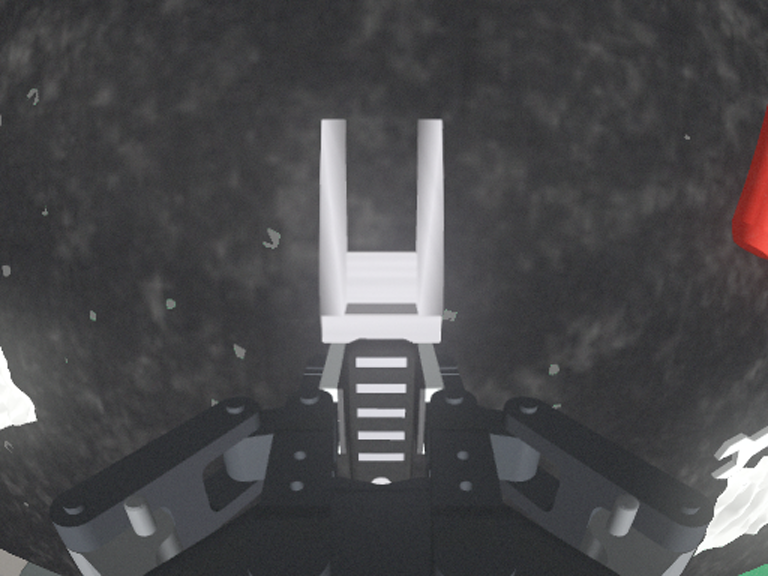

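```bash
python3 -m jog '0 0 -5 0 0 0 -1; 0 0 -30 0 0 0 -1; 0 0 -80 0 0 0 -1; 0 -10 -120 0 0 0 -1; 0 -40 -138 0 0 0 -1; 0 -80 -138 0 0 0 -1; 0 -130 -138 0 0 0 -1; 0 -180 -138 0 0 0 -1'
```

```text
clock: 6.6
eef_pos: [444.7, -94.0, 140.0]
tool_rot: [-3.142, 0.0, 0.047]
force: [0.9, -0.1, -1.8]
width: 20.9
```

```bash
python3 -m jog '0 -40 0 0 0 0 -1; -2 -80 0 0 0 0 -1; -4 -110 0 0 0 -0.5 -1; -4 -119 0 0 0 -0.5 -1; -4 -119 0 0 0 -0.5 -1; -4 -119 0 0 0 -0.5 -1'
python3 - <<'E'
from h import *
import pickle
s=ctrl.read_state();print(s['eef_pos'],s['tool_rot'],s['force'],s['torque'],s['qpos'])
d=cam('wrist');save(d,'w5.png',scale=1.5);pickle.dump(d,open('w5.pkl','wb'))
E
```

```text
clock: 7.35
eef_pos: [435.8, 21.7, 140.2]
tool_rot: [3.141, -0.001, 0.054]
force: [0.3, -0.5, -1.7]
width: 21.1
[435.75952106  21.7076513  140.16701395] [ 3.14057428e+00 -6.16179925e-04  5.38757338e-02] [ 0.25884048 -0.54034746 -1.71083713] [-0.01606927 -0.02812881 -0.01876625] [-0.59447786  0.58986183  0.70868992  2.19547435 -0.70242197  0.59312949
 -0.8806987 ]
```

View pics/w5.png

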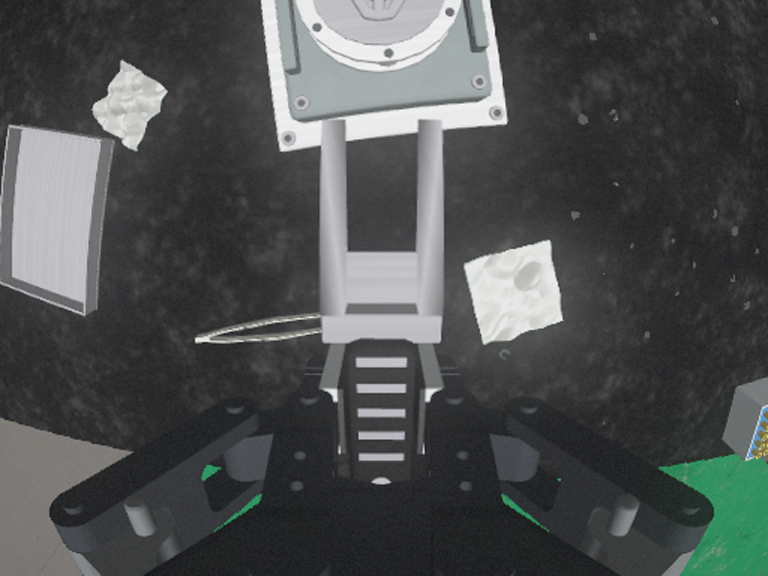

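```bash
python3 -m jog '20 0 0 0 0 0 -1; 40 0 0 0 0 0 -1; 60 0 0 0 0 0 -1; 60 0 0 0 0 0 -1;60 0 0 0 0 0 -1'
python3 - <<'E'
from h import *
import pickle
s=ctrl.read_state();print(s['eef_pos'],s['tool_rot'],s['force'],s['torque'],s['qpos'])
d=cam('wrist');save(d,'w6.png',scale=1.5);pickle.dump(d,open('w6.pkl','wb'));save(d,'w6c.png',(185,0,325,110),5.7)
E
```

```text
clock: 8.02
eef_pos: [494.2, 25.8, 139.8]
tool_rot: [-3.142, 0.001, 0.055]
force: [-0.3, 0.9, -1.4]
width: 20.9
[494.23378096  25.82067392 139.82980916] [-3.14155254e+00  1.44932313e-03  5.45669220e-02] [-0.33416084  0.90234124 -1.36060907] [-0.03789701 -0.0235123   0.03772345] [-0.57477947  0.65931082  0.71724137  2.04526776 -0.68434666  0.69036253
 -0.92528832]
```

View pics/w6c.png

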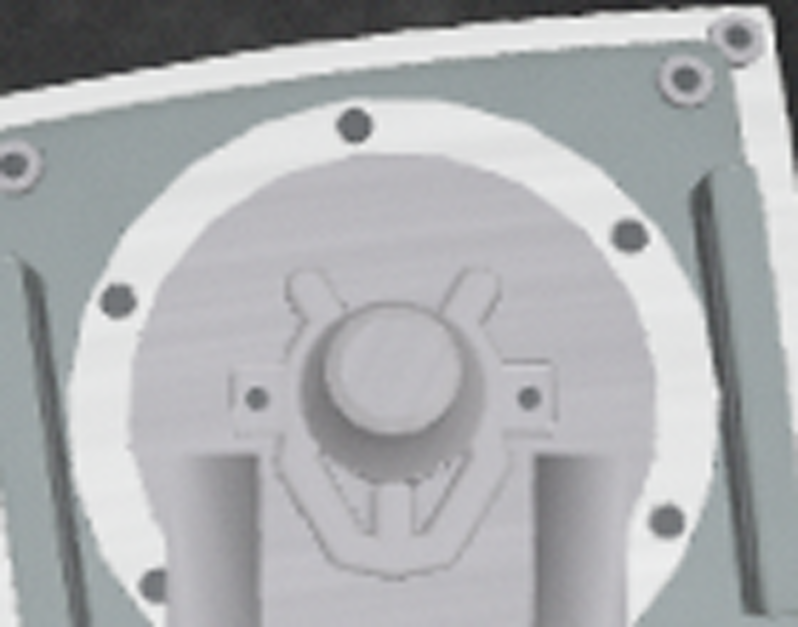

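```bash
python3 - <<'E'
from h import *
import pickle
d=pickle.load(open('w6.pkl','rb'))
c=lambda x,y:(185+x/5.7,y/5.7)
Ti=np.linalg.inv(Tw(d['s']))
def rel(u,v,z): 
    p=wplane(d,u,v,z);return (Ti@np.r_[p,1])[:3].round(2)
print('tips L,R',rel(*c(218,455),139.3),rel(*c(581,455),139.3),rel(*c(258,455),139.3),rel(*c(533,455),139.3))
for z in (90,92,94): print('lug',z,rel(*c(257,398),z),rel(*c(529,398),z))
print('nose',rel(*c(394,369),116), wplane(d,*c(394,369),116))
print('mid lug w',wplane(d,*c(393,398),92.2))
W=[]
for x in range(140,650,6):
    for y in range(160,440,6):
        if 130<np.hypot(x-394,y-410)<240: W.append(wpts(d,*c(x,y)))
W=np.array(W);print(len(W),np.median(W,0),W[:,2].std())
A=np.c_[W[:,:2]-W[:,:2].mean(0),np.ones(len(W))];print(np.linalg.lstsq(A,W[:,2],rcond=None)[0])
N=np.array([wpts(d,*c(x,y)) for x in range(350,430,6) for y in range(330,400,6)]);print('nose',np.median(N,0))
T=np.array([wpts(d,*c(x,y)) for x in range(200,240,6) for y in range(465,480,6)]);print('tip L',np.median(T,0))
E
```

```text
tips L,R [ 83.83 -14.51   0.41] [83.87 15.65  0.41] [ 83.76 -11.17   0.41] [83.78 11.64  0.41]
lug 90 [ 94.77 -15.12  49.69] [94.79 15.2  49.69]
lug 92 [ 94.52 -14.96  47.69] [94.54 15.04 47.69]
lug 94 [ 94.27 -14.8   45.69] [94.29 14.88 45.69]
nose [94.29  0.12 23.69] [588.357149    30.83914991 116.        ]
mid lug w [588.36847707  30.9266005   92.2       ]
1962 [601.35403984  31.74140041  86.79406717] 12.69766775858997
[-4.47772070e-01 -1.95868446e-02  8.84034457e+01]
nose [588.94775457  31.34481173 116.30811997]
tip L [575.72801871  44.68457175 139.84640058]
```

```bash
python3 -m jog '-6.5 0 0 0 0 0 -1; -6.5 0 15 0 0 0 -1; -6.5 0 30 0 0 0 -1; -6.5 0 42 0 0 0 -1; -6.5 0 46 0 0 0 -1; -6.5 0 46 0 0 0 -1; -6.5 0 46 0 0 0 -1'
python3 - <<'E'
from h import *
import pickle
s=ctrl.read_state();print(s['eef_pos'],s['tool_rot'],s['force'],s['torque'])
d=cam('wrist');pickle.dump(d,open('w7.pkl','wb'));save(d,'w7c.png',(185,0,325,110),5.7)
d=cam('side');pickle.dump(d,open('s7.pkl','wb'));save(d,'s7c.png',(200,170,300,245),8)
E
```

```text
clock: 8.95
eef_pos: [489.2, 26.1, 94.3]
tool_rot: [3.142, -0.001, 0.056]
force: [-0.6, -0.6, -1.3]
width: 20.7
[489.16611176  26.13919292  94.27985858] [ 3.14155246e+00 -6.30641873e-04  5.59844383e-02] [-0.62470868 -0.64116933 -1.30819094] [ 0.00615658  0.00658938 -0.00117908]
```

View pics/w7c.png

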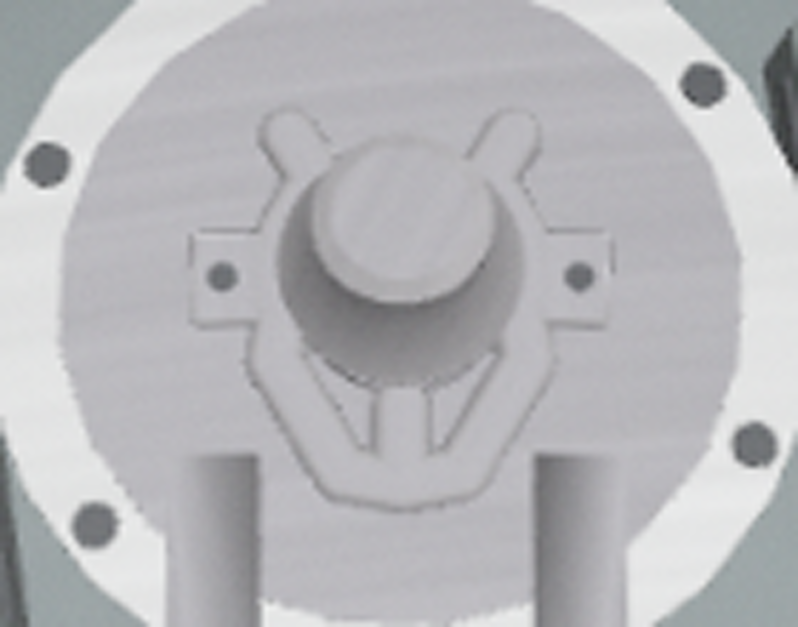

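View pics/s7c.png

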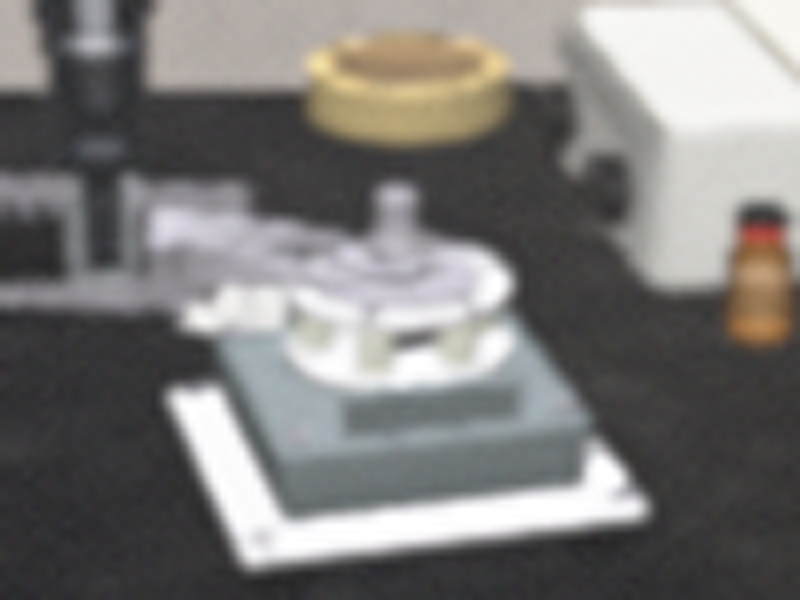

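```bash
python3 -m jog '0 0.4 1 0 0 0 -1; 0 0.4 2 0 0 0 -1; 0 0.4 2.7 0 0 0 -1; 0 0.4 3.2 0 0 0 -1; 0 0.4 3.2 0 0 0 -1'; python3 -c "
from h import *
s=ctrl.read_state();print(s['eef_pos'],s['force'],s['torque'])"
```

```text
clock: 9.68
eef_pos: [488.9, 25.8, 90.7]
tool_rot: [-3.142, 0.0, 0.056]
force: [-0.4, -0.6, -2.1]
width: 20.8
[488.86362785  25.83898888  90.74585677] [-0.4386226  -0.62008242 -2.09197117] [ 0.02517961  0.05750887 -0.00899607]
```

```bash
for i in 1; do python3 -m jog '0 0 0.4 0 0 0 -1; 0 0 0.4 0 0 0 -1'; python3 -c "
from h import *
s=ctrl.read_state();print(s['eef_pos'],s['force'],s['torque'])"; done; python3 -m jog '0 0 0.4 0 0 0 -1; 0 0 0.4 0 0 0 -1';python3 -c "
from h import *
s=ctrl.read_state();print(s['eef_pos'],s['force'],s['torque'])"
```

```text
clock: 9.93
eef_pos: [488.9, 25.8, 90.4]
tool_rot: [-3.142, 0.0, 0.056]
force: [-0.6, -0.3, -1.3]
width: 20.3
[488.87887333  25.84913076  90.39665893] [-0.55593669 -0.32277352 -1.33315949] [-0.05673083  0.01977465 -0.00188053]
clock: 10.18
eef_pos: [488.9, 25.8, 90.0]
tool_rot: [3.142, 0.0, 0.056]
force: [-0.4, 0.1, -2.0]
width: 20.9
[488.86699828  25.8111776   89.9952558 ] [-0.40960911  0.13038782 -1.99407702] [0.04050824 0.0065557  0.00513908]
```

```bash
python3 -m jog '0 0 0.3 0 0 0 -1; 0 0 0.3 0 0 0 -1'; python3 -c "
from h import *
s=ctrl.read_state();print(s['eef_pos'],s['force'],s['torque'])"
```

```text
clock: 10.42
eef_pos: [488.9, 25.8, 89.7]
tool_rot: [-3.142, 0.0, 0.056]
force: [0.3, 0.3, -1.7]
width: 20.7
[488.87394438  25.83179978  89.69957847] [ 0.25834703  0.2634135  -1.73888006] [0.05294453 0.0100137  0.00966133]
```

```bash
python3 -m jog '0 0 0.3 0 0 0 -1; 0 0 0.3 0 0 0 -1'; python3 -c "
from h import *
s=ctrl.read_state();print(s['eef_pos'],s['force'],s['torque'])"
```

```text
clock: 10.68
eef_pos: [488.9, 25.8, 89.4]
tool_rot: [-3.142, 0.0, 0.056]
force: [-0.2, 1.0, -1.4]
width: 20.9
[488.87419408  25.84020979  89.3896018 ] [-0.23099784  0.99468476 -1.44156642] [-0.00435565  0.02073976  0.00388407]
```

```bash
python3 -m jog '0 0 0.3 0 0 0 -1; 0 0 0.3 0 0 0 -1'; python3 -c "
from h import *
s=ctrl.read_state();print(s['eef_pos'],s['force'],s['torque'])"
```

```text
clock: 10.92
eef_pos: [488.8, 25.9, 89.1]
tool_rot: [-3.142, 0.0, 0.056]
force: [0.2, 0.0, -0.9]
width: 20.8
[488.84024735  25.857571    89.06929901] [ 0.19848779  0.04879769 -0.89566891] [-0.0131817  -0.03170975 -0.0071836 ]
```

```bash
python3 -m jog '0 0 0.3 0 0 0 -1; 0 0 0.3 0 0 0 -1'; python3 -c "
from h import *
s=ctrl.read_state();print(s['eef_pos'],s['force'],s['torque'])"
```

```text
clock: 11.18
eef_pos: [488.9, 25.8, 88.9]
tool_rot: [-3.142, -0.0, 0.056]
force: [-0.2, 0.2, -0.4]
width: 20.8
[488.94016389  25.82290942  88.85328292] [-0.23078567  0.22510435 -0.37146225] [ 0.06957966 -0.04773211 -0.02355534]
```

```bash
python3 -m jog '0 0 0.2 0 0 0 -1; 0 0 0.2 0 0 0 -1'; python3 -c "
from h import *
s=ctrl.read_state();print(s['eef_pos'],s['tool_rot'],s['force'],s['torque'])"
```

```text
clock: 11.42
eef_pos: [489.0, 25.8, 88.7]
tool_rot: [-3.142, -0.0, 0.056]
force: [-0.4, 0.2, -0.0]
width: 20.7
[489.00825295  25.8186095   88.70299853] [-3.14158813e+00 -2.84741862e-04  5.60203692e-02] [-0.37743282  0.19523347 -0.0140594 ] [ 0.020682   -0.05000427 -0.02098259]
```

```bash
cat > st.py <<'E'
from h import *
s=ctrl.read_state();p=s['eef_pos'];a=np.array([588.4,30.9]);y=s['tool_rot'][2]
dx=p[:2]-a;al=dx@[np.cos(y),np.sin(y)];la=dx@[-np.sin(y),np.cos(y)]
print('tip',round(al+83.8,2),'lat',round(la,2),'z',round(p[2],2),'rot',s['tool_rot'].round(4),'F',s['force'].round(2),'T',s['torque'].round(3),'t',s['clock'])
E
python3 -m jog '1 0 0 0 0 0 -1; 2 0 0 0 0 0 -1; 3 0 0 0 0 0 -1; 4 0 0 0 0 0 -1; 5 0 0 0 0 0 -1; 6 0 0 0 0 0 -1; 7 0 0 0 0 0 -1; 8 0 0 0 0 0 -1'; python3 st.py
```

```text
clock: 12.42
eef_pos: [496.9, 26.3, 88.6]
tool_rot: [-3.142, 0.0, 0.056]
force: [0.6, -0.4, 1.7]
width: 20.9
tip -7.78 lat 0.52 z 88.61 rot [-3.1416  0.      0.0561] F [ 0.56 -0.45  1.75] T [ 0.028 -0.073 -0.017] t 12.425
```

```bash
python3 -m jog '0.5 0.2 -0.2 0 0 0 -1; 1 0.2 -0.2 0 0 0 -1; 1.5 0.2 -0.2 0 0 0 -1; 2 0.2 -0.2 0 0 0 -1; 2.5 0.2 -0.2 0 0 0 -1; 3 0.2 -0.2 0 0 0 -1'; python3 st.py
python3 - <<'E'
from h import *
import pickle
d=cam('wrist');pickle.dump(d,open('w8.pkl','wb'));save(d,'w8c.png',(185,0,325,110),5.7)
E
```

```text
clock: 13.18
eef_pos: [499.9, 26.2, 88.8]
tool_rot: [3.142, 0.0, 0.056]
force: [0.2, -0.8, 0.5]
width: 21.1
tip -4.87 lat 0.31 z 88.77 rot [3.1416e+00 1.0000e-04 5.6000e-02] F [ 0.19 -0.77  0.5 ] T [-0.032 -0.019  0.015] t 13.175
```

View pics/w8c.png

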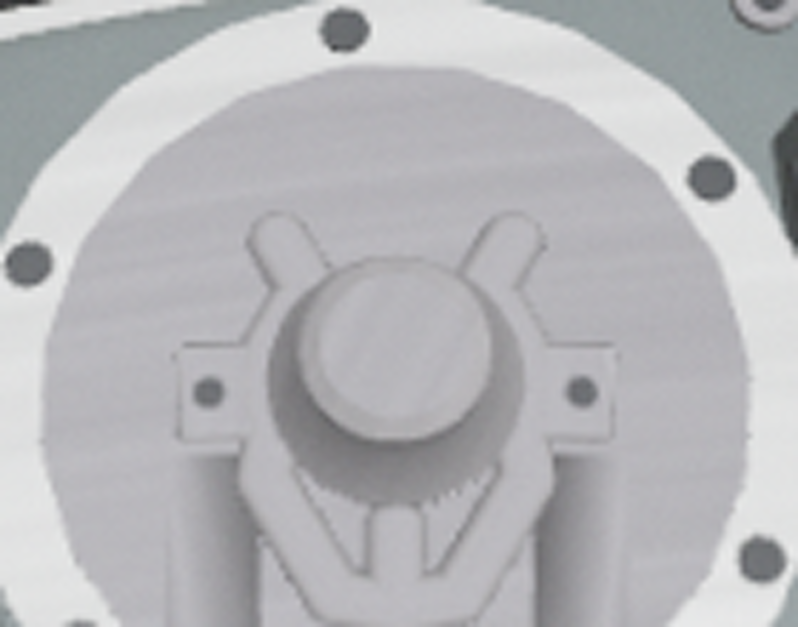

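The tips stand just before the lugs, centred: the holes' midpoint is at column 395 and the tines' at 395.

```bash
python3 -m jog '0.7 0 0 0 0 0 -1; 1.4 0 0 0 0 0 -1; 2.1 0 0 0 0 0 -1; 2.8 0 0 0 0 0 -1; 3.5 0 0 0 0 0 -1; 4.2 0 0 0 0 0 -1;5 0 0 0 0 0 -1'; python3 st.py
```

```text
clock: 14.1
eef_pos: [504.9, 26.6, 88.8]
tool_rot: [-3.142, 0.0, 0.056]
force: [-0.5, 0.1, 0.4]
width: 20.6
tip 0.15 lat 0.36 z 88.8 rot [-3.1415e+00  1.0000e-04  5.6100e-02] F [-0.51  0.11  0.37] T [0.043 0.017 0.033] t 14.1
```

```bash
python3 -m jog '0.7 0 0 0 0 0 -1; 1.4 0 0 0 0 0 -1; 2.1 0 0 0 0 0 -1; 2.8 0 0 0 0 0 -1; 3.5 0 0 0 0 0 -1; 4.2 0 0 0 0 0 -1;5 0 0 0 0 0 -1'; python3 st.py
```

```text
clock: 14.98
eef_pos: [509.8, 26.9, 88.8]
tool_rot: [-3.142, 0.0, 0.056]
force: [-1.0, -1.5, 0.2]
width: 20.9
tip 5.12 lat 0.36 z 88.81 rot [-3.1415e+00  1.0000e-04  5.6000e-02] F [-0.98 -1.52  0.18] T [0.055 0.12  0.011] t 14.975
```

```bash
python3 -m jog '0.6 0 0 0 0 0 -1; 1.2 0 0 0 0 0 -1; 1.8 0 0 0 0 0 -1; 2.4 0 0 0 0 0 -1; 3 0 0 0 0 0 -1'; python3 st.py
```

```text
clock: 15.6
eef_pos: [512.6, 27.0, 88.8]
tool_rot: [-3.141, 0.001, 0.056]
force: [-1.9, -0.4, 1.6]
width: 20.6
tip 7.93 lat 0.35 z 88.77 rot [-3.1415e+00  5.0000e-04  5.6000e-02] F [-1.91 -0.39  1.58] T [ 0.062  0.328 -0.004] t 15.6
```

```bash
python3 -m jog '0.6 0 0 0 0 0 -1; 1.2 0 0 0 0 0 -1; 1.8 0 0 0 0 0 -1; 2.4 0 0 0 0 0 -1; 3 0 0 0 0 0 -1'; python3 st.py
```

```text
clock: 16.23
eef_pos: [515.4, 27.2, 88.8]
tool_rot: [-3.141, 0.001, 0.056]
force: [-3.7, 0.7, 3.8]
width: 20.8
tip 10.67 lat 0.37 z 88.75 rot [-3.1413e+00  1.0000e-03  5.6000e-02] F [-3.7   0.75  3.83] T [0.036 0.731 0.001] t 16.225
```

```bash
python3 -m jog '0.6 0 -0.15 0 0 0 -1; 1.2 0 -0.2 0 0 0 -1; 1.8 0 -0.2 0 0 0 -1; 2.4 0 -0.2 0 0 0 -1; 3 0 -0.2 0 0 0 -1'; python3 st.py
```

```text
clock: 16.85
eef_pos: [518.0, 27.3, 88.8]
tool_rot: [-3.141, 0.002, 0.056]
force: [-5.2, 0.2, 2.6]
width: 21.1
tip 13.26 lat 0.34 z 88.84 rot [-3.1413e+00  1.7000e-03  5.5900e-02] F [-5.24  0.16  2.57] T [-0.048  1.091 -0.019] t 16.85
```

```bash
python3 -m jog '0.6 0 0 0 0 0 -1; 1.2 0 0 0 0 0 -1; 1.8 0 0 0 0 0 -1; 2.4 0 0 0 0 0 -1; 3 0 0 0 0 0 -1'; python3 st.py
python3 - <<'E'
from h import *
import pickle
d=cam('wrist');pickle.dump(d,open('w9.pkl','wb'));save(d,'w9c.png',(185,0,325,110),5.7)
E
```

```text
clock: 17.48
eef_pos: [522.3, 27.4, 88.9]
tool_rot: [3.141, -0.001, 0.056]
force: [-2.0, -0.8, -1.5]
width: 20.8
tip 17.65 lat 0.22 z 88.92 rot [ 3.1412e+00 -7.0000e-04  5.6100e-02] F [-2.   -0.8  -1.49] T [-0.085  0.456 -0.046] t 17.475
```

View pics/w9c.png

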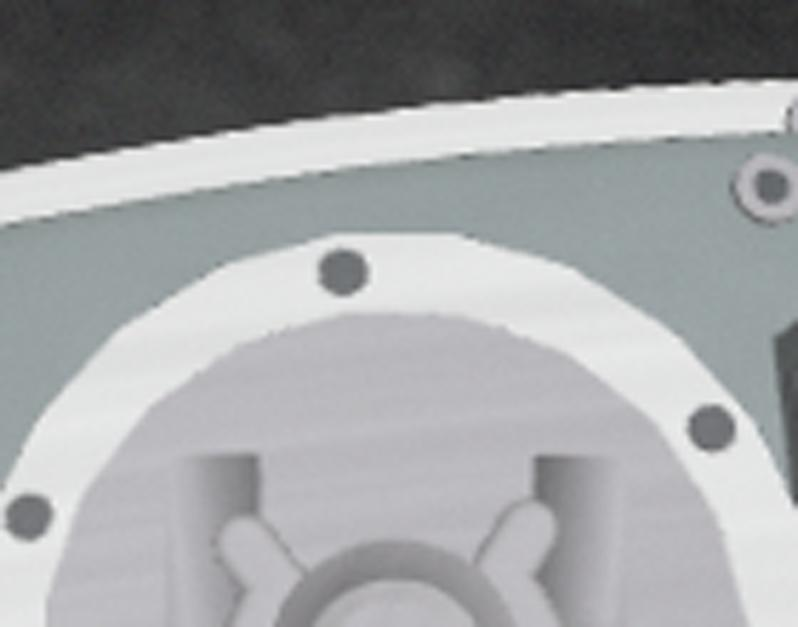

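```bash
python3 -m jog '0.6 0 0 0 0 0 -1; 1.2 0 0 0 0 0 -1; 1.8 0 0 0 0 0 -1; 2.4 0 0 0 0 0 -1; 3 0 0 0 0 0 -1'; python3 st.py
```

```text
clock: 18.15
eef_pos: [525.0, 27.7, 89.0]
tool_rot: [-3.142, -0.0, 0.056]
force: [-1.4, -0.2, -2.6]
width: 20.9
tip 20.35 lat 0.41 z 88.99 rot [-3.1416e+00 -2.0000e-04  5.6200e-02] F [-1.42 -0.19 -2.62] T [-0.005  0.287 -0.015] t 18.15
```

```bash
python3 -m jog '0.6 0 0 0 0 0 -1; 1.2 0 0 0 0 0 -1; 1.8 0 0 0 0 0 -1; 2.4 0 0 0 0 0 -1; 3 0 0 0 0 0 -1'; python3 st.py
python3 - <<'E'
from h import *
import pickle
d=cam('wrist');pickle.dump(d,open('w9.pkl','wb'));save(d,'w9c.png',(165,40,345,180),4.4)
E
```

```text
clock: 18.77
eef_pos: [528.0, 27.8, 89.0]
tool_rot: [3.142, -0.0, 0.056]
force: [-0.7, -0.7, -1.6]
width: 21.1
tip 23.28 lat 0.31 z 89.01 rot [ 3.1416e+00 -1.0000e-04  5.6000e-02] F [-0.68 -0.68 -1.63] T [0.023 0.198 0.028] t 18.775
```

View pics/w9c.png

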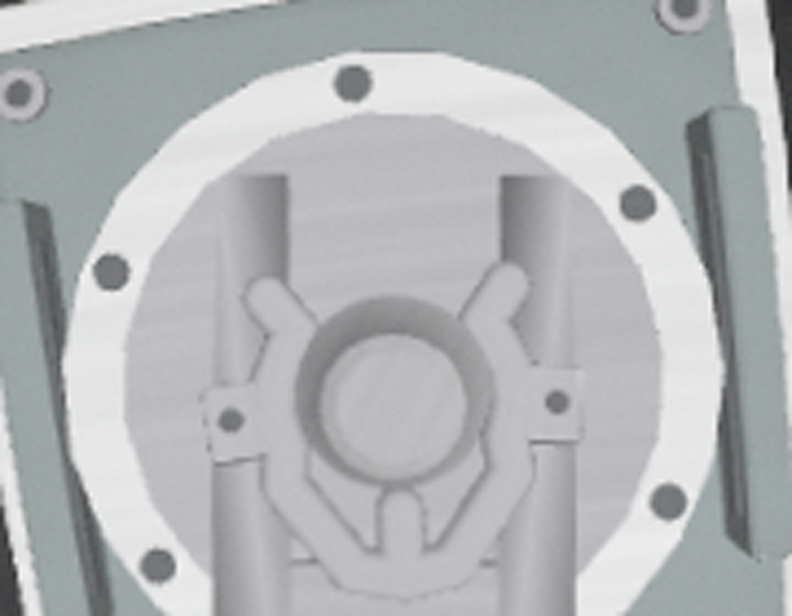

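```bash
python3 - <<'E'
from h import *
import pickle
d=pickle.load(open('w9.pkl','rb'))
c=lambda x,y:(165+x/4.4,40+y/4.4)
for z in (92,95,98,101,104):
    a=wplane(d,*c(231,421),z);b=wplane(d,*c(557,402),z);print(z,((a+b)/2).round(1),np.linalg.norm(a-b).round(2),np.degrees(np.arctan2((b-a)[0],-(b-a)[1])).round(1))
def med(x0,x1,y0,y1,dd=d,cc=c):
    P=np.array([wpts(dd,*cc(x,y)) for x in range(x0,x1,4) for y in range(y0,y1,4)]);return np.median(P,0).round(1)
print('lugL',med(212,255,395,455),'lugR',med(540,578,380,435),'closed',med(345,450,560,590),'nose',med(350,440,370,440),'washer',med(330,460,130,200))
d8=pickle.load(open('w8.pkl','rb'));c8=lambda x,y:(185+x/5.7,y/5.7)
print('seated lugL',med(185,235,350,435,d8,c8),med(550,610,350,435,d8,c8),'closed',med(340,460,580,610,d8,c8))
E
```

```text
92 [586.1  30.8  92. ] 34.95 6.6
95 [586.4  30.8  95. ] 34.2 6.6
98 [586.6  30.8  98. ] 33.45 6.6
101 [586.9  30.8 101. ] 32.7 6.6
104 [587.2  30.9 104. ] 31.95 6.6
lugL [584.7  47.1  99.7] lugR [588.2  14.2  99. ] closed [570.7  29.6 103.5] nose [588.8  31.  116.2] washer [612.9  32.3  86.7]
seated lugL [587.3  45.8  94.3] [589.1  16.5  94.3] closed [571.6  29.8  93.5]
```

```bash
python3 -m jog '0.6 0 0 0 0 0 -1; 1.2 0 0 0 0 0 -1; 1.8 0 0 0 0 0 -1; 2.4 0 0 0 0 0 -1; 3 0 0 0 0 0 -1'; python3 st.py
python3 - <<'E'
from h import *
import pickle
d=cam('wrist');pickle.dump(d,open('w10.pkl','wb'));save(d,'w10c.png',(165,40,345,180),4.4)
d=cam('side');save(d,'s10c.png',(225,180,285,220),13)
E
```

```text
clock: 19.45
eef_pos: [530.9, 28.0, 89.0]
tool_rot: [3.142, -0.0, 0.056]
force: [-0.3, -0.1, -1.2]
width: 20.6
tip 26.26 lat 0.33 z 89.02 rot [ 3.1416e+00 -1.0000e-04  5.6100e-02] F [-0.34 -0.13 -1.23] T [-0.036  0.145  0.014] t 19.45
```

View pics/w10c.png

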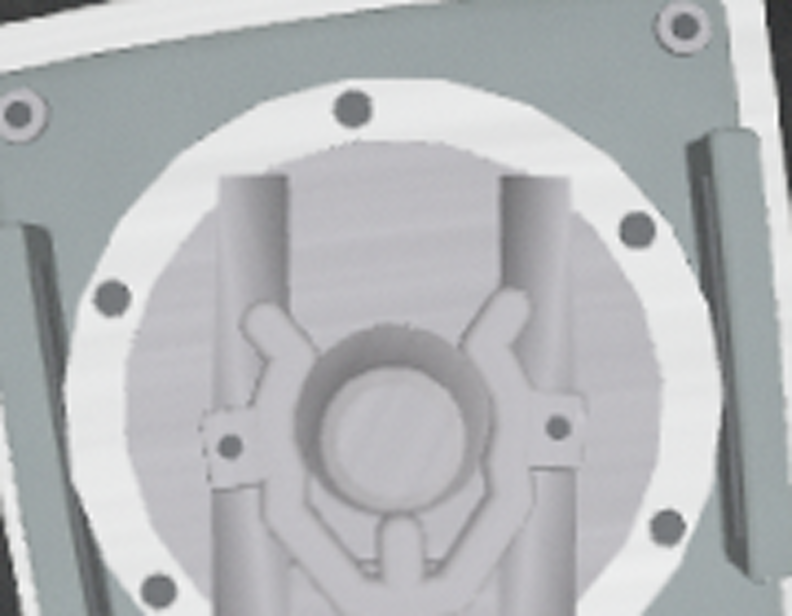

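View pics/s10c.png

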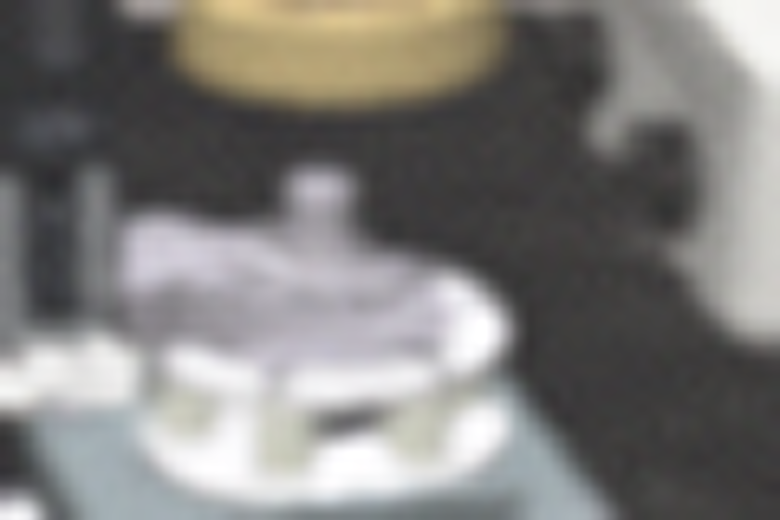

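```bash
python3 - <<'E'
from h import *
import pickle
d=pickle.load(open('w10.pkl','rb'))
c=lambda x,y:(165+x/4.4,40+y/4.4)
def show(x0,x1,y0,y1):
    u0,v0=c(x0,y0);u1,v1=c(x1,y1)
    for v in range(int(v0),int(v1)+1,1):
        print([round(float(wpts(d,u,v)[2]),1) for u in range(int(u0),int(u1)+1,1)])
print('L');show(200,262,400,490);print('R');show(530,590,385,475);print('closed');show(340,450,590,615)
print('arm');show(265,310,440,520)
E
```

```text
L
[86.0, 86.7, 85.9, 94.4, 94.5, 95.0, 93.2, 93.8, 94.0, 94.2, 95.4, 95.7, 98.0, 231.6, 100.2]
[85.0, 86.8, 86.3, 95.0, 94.8, 95.5, 94.4, 95.8, 95.2, 94.9, 95.0, 94.5, 100.1, 99.6, 98.3]
[86.5, 85.5, 86.7, 94.2, 95.4, 96.0, 94.6, 95.2, 98.5, 99.3, 98.3, 98.4, 99.7, 98.7, 100.8]
[86.6, 87.5, 97.7, 99.0, 98.9, 99.5, 99.9, 98.7, 100.6, 98.9, 99.2, 99.3, 99.7, 99.5, 99.1]
[98.8, 99.0, 97.8, 99.0, 99.1, 99.8, 99.7, 101.0, 98.8, 99.3, 100.0, 99.7, 99.6, 99.4, 99.4]
[99.4, 100.2, 99.6, 98.9, 99.6, 99.8, 98.9, 99.2, 99.2, 99.6, 100.3, 98.4, 99.4, 98.4, 99.1]
[86.6, 99.3, 98.2, 99.5, 99.4, 98.8, 100.0, 100.1, 99.9, 97.8, 99.0, 99.7, 99.5, 99.8, 99.1]
[86.4, 101.3, 100.0, 99.9, 98.9, 100.5, 98.7, 99.8, 99.4, 100.3, 99.5, 100.6, 99.4, 99.3, 99.3]
[86.6, 100.3, 98.9, 99.6, 99.6, 99.6, 100.6, 98.9, 99.9, 99.2, 99.8, 98.2, 98.9, 99.8, 100.1]
[86.5, 99.5, 99.2, 99.2, 101.0, 100.6, 98.9, 99.3, 99.8, 100.0, 100.0, 98.6, 100.0, 99.3, 101.1]
[87.4, 100.5, 100.6, 100.2, 100.1, 100.9, 100.5, 100.1, 100.9, 99.9, 100.1, 101.7, 100.6, 99.6, 99.4]
[86.4, 100.5, 100.0, 100.7, 99.0, 99.5, 99.7, 100.7, 99.9, 99
[... 4888 characters left out ...]

[101.0, 101.7, 100.6, 101.3, 101.4, 102.0, 101.3, 101.2, 100.6, 100.2, 100.1]
[100.9, 101.2, 101.7, 102.0, 101.7, 100.5, 100.9, 101.9, 100.6, 100.1, 100.1]
[100.3, 102.3, 102.8, 101.7, 102.4, 102.2, 101.2, 101.1, 101.4, 99.3, 100.1]
[101.4, 101.2, 102.5, 100.8, 101.5, 102.6, 101.6, 100.9, 102.6, 100.9, 100.3]
[101.7, 102.1, 101.5, 101.5, 101.2, 102.6, 103.9, 101.9, 102.1, 100.6, 99.4]
[100.7, 102.0, 102.6, 101.9, 102.8, 102.4, 101.9, 101.7, 100.8, 101.7, 100.2]
[102.0, 100.8, 101.6, 102.2, 102.8, 102.4, 101.9, 101.7, 101.9, 101.6, 100.5]
[101.5, 100.8, 101.3, 101.8, 102.6, 102.3, 103.3, 102.9, 101.8, 102.0, 101.4]
[101.6, 101.4, 102.4, 101.9, 102.2, 102.3, 102.5, 102.7, 101.5, 102.3, 101.7]
```

```bash
python3 -m jog '0.6 0 0 0 0 0 -1; 1.2 0 0 0 0 0 -1; 1.8 0 0 0 0 0 -1; 2.4 0 0 0 0 0 -1; 3 0 0 0 0 0 -1'; python3 st.py
cat > lk.py <<'E'
from h import *
import pickle,sys
n=sys.argv[1]
d=cam('wrist');pickle.dump(d,open(n+'.pkl','wb'));save(d,n+'c.png',(165,40,345,180),4.4)
E
python3 lk.py w11
```

```text
clock: 20.18
eef_pos: [534.0, 28.1, 89.1]
tool_rot: [3.142, -0.0, 0.056]
force: [-0.8, 0.1, -1.6]
width: 20.8
tip 29.34 lat 0.3 z 89.06 rot [ 3.1416e+00 -3.0000e-04  5.6000e-02] F [-0.79  0.08 -1.62] T [-0.051  0.096  0.075] t 20.175
```

View pics/w11c.png

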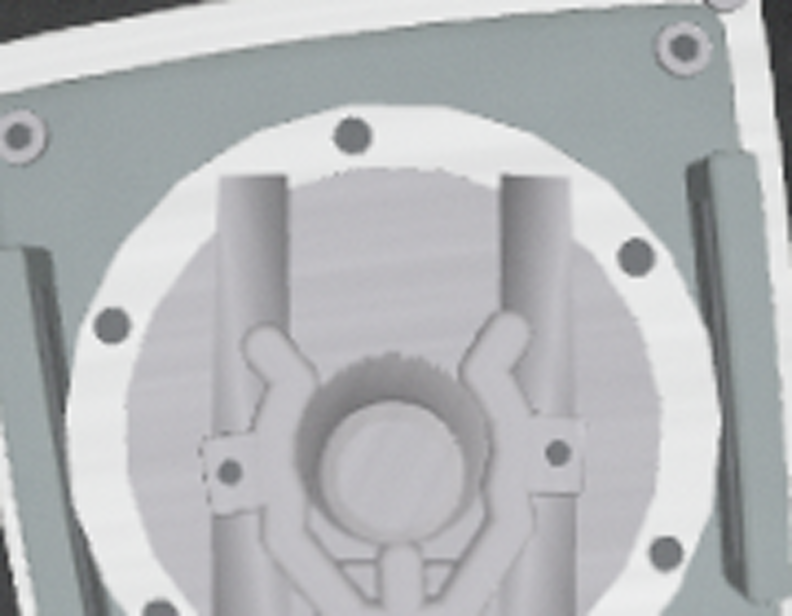

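```bash
cat > mz.py <<'E'
from h import *
import pickle,sys
c=lambda x,y:(165+x/4.4,40+y/4.4)
def med(d,x0,x1,y0,y1):
    P=np.array([wpts(d,*c(x,y)) for x in range(x0,x1,4) for y in range(y0,y1,4)]);return np.median(P,0).round(2)
if __name__=='__main__':
    for n,L,Rr in [('w9',(231,421),(557,402)),('w10',(230,447),(558,428)),('w11',(230,472),(558,454))]:
        d=pickle.load(open(n+'.pkl','rb'))
        f=lambda q:med(d,q[0]-14,q[0]+15,q[1]-25,q[1]+26)
        print(n,'L',f(L),'R',f(Rr),'prong',med(d,L[0]+158,L[0]+180,L[1]+88,L[1]+120),'tips',med(d,258,278,L[1]-135,L[1]-115))
E
python3 mz.py
```

```text
w9 L [585.01  47.27  99.6 ] R [588.75  14.33  98.85] prong [575.66  29.7  102.4 ] tips [597.88  44.49  96.96]
w10 L [585.32  47.37 100.2 ] R [589.14  14.28  99.64] prong [576.22  29.97 102.95] tips [598.2   44.54  97.4 ]
w11 L [585.97  47.39 100.94] R [589.66  14.33 100.56] prong [576.84  29.98 103.84] tips [598.79  44.39  98.64]
```

```bash
python3 -m jog '0.5 0 0 0 0 0 -1; 1 0 0 0 0 0 -1; 1.5 0 0 0 0 0 -1; 1.5 0 0 0 0 0 -1'; python3 st.py
python3 lk.py w12
```

```text
clock: 20.72
eef_pos: [535.4, 28.2, 89.0]
tool_rot: [3.142, -0.0, 0.056]
force: [0.4, -0.7, -1.3]
width: 20.6
tip 30.73 lat 0.32 z 89.04 rot [ 3.1416e+00 -1.0000e-04  5.6100e-02] F [ 0.39 -0.7  -1.27] T [ 0.004  0.01  -0.022] t 20.725
```

View pics/w12c.png

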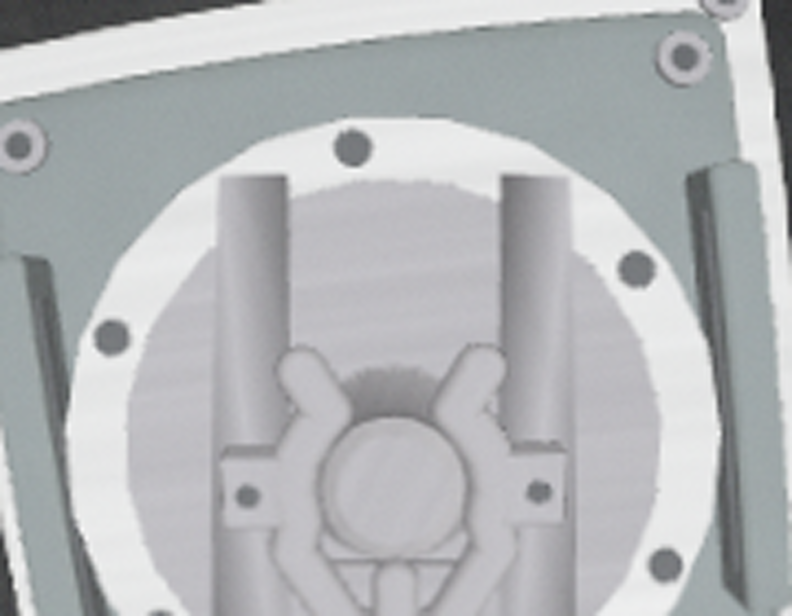

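The clip has snapped clear and closed on the nose. The lug holes are at (248,496) and (539,492), now closer together than before. I'll draw the wedge back.

```bash
python3 -m jog '-1.5 0 0 0 0 0 -1; -3.5 0 0 0 0 0 -1; -6 0 0 0 0 0 -1; -9 0 0 0 0 0 -1; -12 0 0 0 0 0 -1; -15 0 0 0 0 0 -1; -18 0 0 0 0 0 -1; -18 0 0 0 0 0 -1'; python3 st.py
python3 lk.py w13
```

```text
clock: 21.78
eef_pos: [517.1, 27.2, 89.0]
tool_rot: [-3.141, 0.0, 0.056]
force: [-0.3, -0.4, -1.6]
width: 20.7
tip 12.37 lat 0.34 z 89.03 rot [-3.1415e+00  2.0000e-04  5.5900e-02] F [-0.31 -0.45 -1.57] T [ 0.047 -0.     0.015] t 21.775
```

View pics/w13c.png

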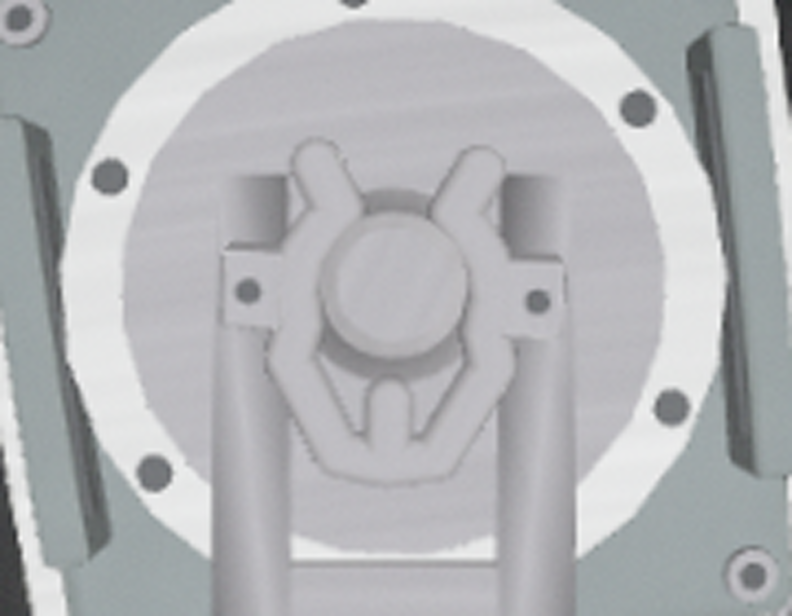

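```bash
python3 -m jog '-6 0 0 0 0 0 -1; -14 0 0 0 0 0 -1; -24 0 0 0 0 0 -1; -36 0 -5 0 0 0 -1; -50 0 -20 0 0 0 -1; -60 20 -35 0 0 0 -1; -62 60 -40 0 0 0 -1; -64 110 -40 0 0 0 -1'; python3 st.py
```

```text
clock: 22.82
eef_pos: [459.9, -87.8, 130.6]
tool_rot: [3.141, -0.003, 0.058]
force: [0.7, -0.5, -1.4]
width: 21.0
tip -51.31 lat -111.12 z 130.63 rot [ 3.141e+00 -2.700e-03  5.770e-02] F [ 0.7  -0.46 -1.36] T [-0.016 -0.014  0.022] t 22.825
```

```bash
python3 -m jog '-5 50 0 0 0 0 -1; -10 100 0 0 0 0 -1; -14 150 10 0 0 0 -1; -16 185 40 0 0 0 -1; -16 190 80 0 0 0 -1; -16 190 105 0 0 0 -1; -16 190 117 0 0 0 -1; -16 190 117 0 0 0 -1'; python3 st.py
```

```text
clock: 23.82
eef_pos: [453.9, -277.5, 12.4]
tool_rot: [3.141, 0.0, 0.055]
force: [0.4, -0.3, -1.1]
width: 20.6
tip -67.63 lat -300.45 z 12.4 rot [3.1411e+00 2.0000e-04 5.5500e-02] F [ 0.37 -0.27 -1.09] T [ 0.005 -0.014  0.033] t 23.825
```

```bash
python3 -m jog '0 0 5 0 0 0 -1; 0 0 8.5 0 0 0 -1; 0 0 9.5 0 0 0 -1; 0 0 9.9 0 0 0 -1;0 0 9.9 0 0 0 -1'; python3 st.py
```

```text
clock: 24.45
eef_pos: [454.4, -276.8, 2.3]
tool_rot: [3.142, -0.0, 0.056]
force: [-0.2, 0.6, -0.3]
width: 21.1
tip -67.26 lat -299.67 z 2.28 rot [ 3.1415e+00 -2.0000e-04  5.6100e-02] F [-0.18  0.59 -0.33] T [ 0.086  0.025 -0.04 ] t 24.45
```

```bash
python3 -m jog '0 0 0 0 0 0 -0.3; 0 0 0 0 0 0 0.3; 0 0 0 0 0 0 1; 0 0 0 0 0 0 1; 0 0 -10 0 0 0 1; 0 0 -40 0 0 0 1; 0 0 -90 0 0 0 1; 0 0 -140 0 0 0 1'; python3 st.py
python3 - <<'E'
from h import *
d=cam('wrist');save(d,'w14.png',scale=1.5)
E
```

```text
clock: 25.45
eef_pos: [454.0, -276.7, 144.0]
tool_rot: [-3.142, 0.0, 0.056]
force: [0.5, 0.6, -0.8]
width: 85.3
tip -67.53 lat -299.62 z 144.0 rot [-3.1415e+00  4.0000e-04  5.5600e-02] F [ 0.5   0.64 -0.77] T [-0.031 -0.006 -0.093] t 25.45
```

View pics/w14.png

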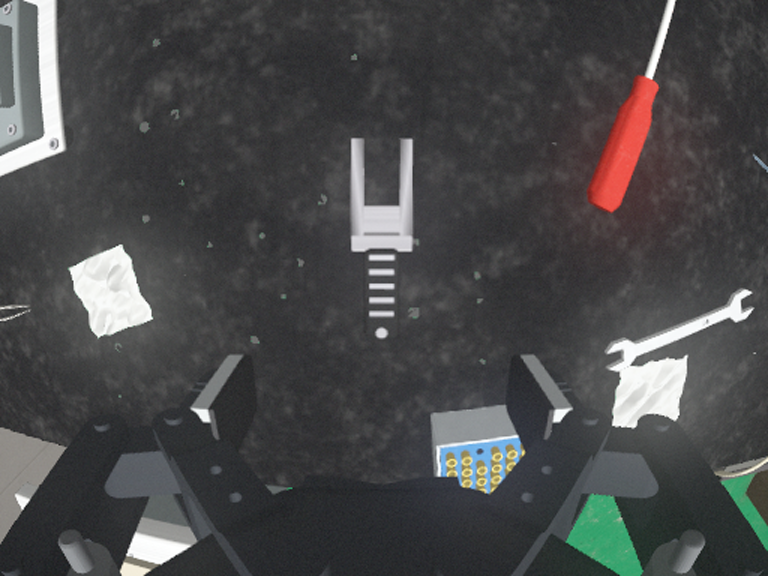

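```bash
python3 -m jog '20 -45 -20 0 0 0 1; 45 -95 -40 0 0 0 1; 75 -150 -40 0 0 0 1; 105 -205 -40 0 0 0 1; 130 -260 -40 0 0 0 1; 151 -300 -35 0 0 0 1; 151 -300 -30 0 0 0 1; 151 -300 -30 0 0 0 1'; python3 st.py
python3 - <<'E'
from h import *
import pickle
d=cam('wrist');save(d,'w15.png',scale=1.5);pickle.dump(d,open('w15.pkl','wb'));save(d,'w15c.png',(185,90,325,195),5.7)
E
```

```text
clock: 26.5
eef_pos: [587.5, 30.4, 172.1]
tool_rot: [3.141, 0.001, 0.055]
force: [-0.4, -0.4, -0.4]
width: 85.2
tip 82.83 lat -0.47 z 172.14 rot [3.1407e+00 1.0000e-03 5.5400e-02] F [-0.35 -0.38 -0.38] T [-0.064 -0.036  0.019] t 26.5
```

View pics/w15c.png

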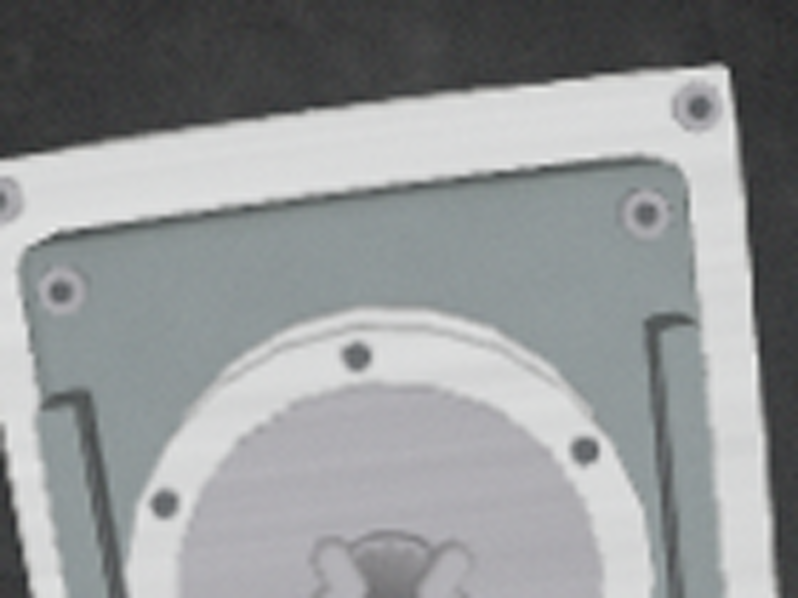

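```bash
python3 - <<'E'
from h import *
import pickle
d=pickle.load(open('w15.pkl','rb'));save(d,'w15d.png',(200,160,310,250),7)
E
```

```text
(no output)
```

View pics/w15d.png

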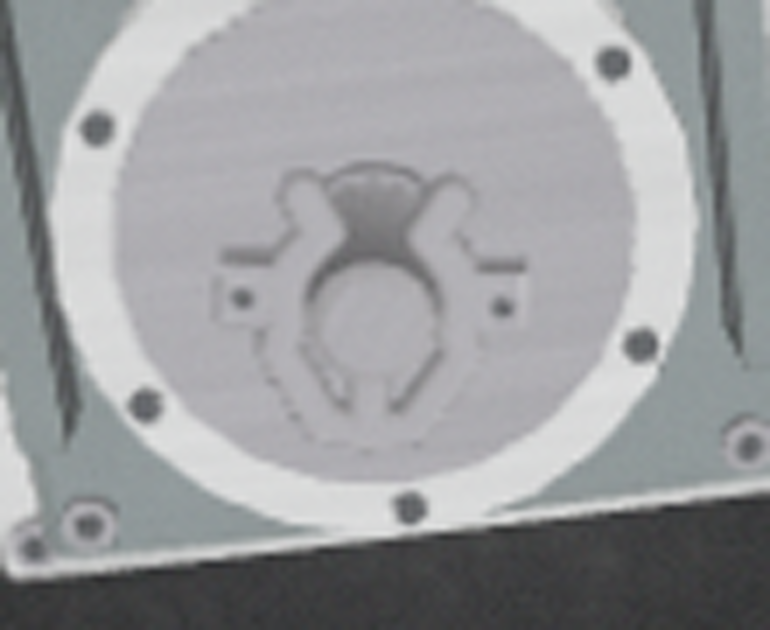

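```bash
python3 - <<'E'
from h import *
import pickle
d=pickle.load(open('w15.pkl','rb'))
c=lambda x,y:(200+x/7,160+y/7)
Ti=np.linalg.inv(Tw(d['s']))
for z in (98,101,104,107):
    a=wplane(d,*c(242,298),z);b=wplane(d,*c(503,308),z);m=(a+b)/2
    ra=(Ti@np.r_[a,1])[:3];rb=(Ti@np.r_[b,1])[:3]
    print(z,m.round(1),np.linalg.norm(a-b).round(2),'tool',((ra+rb)/2).round(1),'turn',np.degrees(np.arctan2(-(rb-ra)[0],(rb-ra)[1])).round(1))
med=lambda x0,x1,y0,y1:np.median([wpts(d,*c(x,y)) for x in range(x0,x1,4) for y in range(y0,y1,4)],0).round(1)
print('L',med(222,262,282,318),'R',med(485,520,290,325),'prong',med(355,388,395,435),'closed',med(330,410,418,438),'tipL',med(290,315,180,215),'nose',med(340,410,290,350))
print('nose tool',(Ti@np.r_[med(340,410,290,350),1]).round(1))
E
```

```text
98 [585.   30.6  98. ] 28.73 tool [-2.4 -0.5 74.1] turn 2.3
101 [586.   30.7 101. ] 28.34 tool [-1.4 -0.4 71.1] turn 2.3
104 [587.   30.7 104. ] 27.94 tool [-0.4 -0.4 68.1] turn 2.3
107 [588.   30.8 107. ] 27.54 tool [ 0.7 -0.4 65.1] turn 2.3
L [587.   44.8 105.2] R [587.8  17.1 105.4] prong [573.1  30.2 100.8] closed [571.4  30.4 100.5] tipL [599.8  38.7 109. ] nose [589.6  30.7 116.1]
nose tool [ 2.2 -0.3 56.   1. ]
```

```bash
python3 -m jog '0 -0.4 25 0 0 2.3 1; 0 -0.4 50 0 0 2.3 1; 0 -0.4 68 0 0 2.3 1; 0 -0.4 77 0 0 2.3 1; 0 -0.4 80.5 0 0 2.3 1; 0 -0.4 80.5 0 0 2.3 1'; python3 st.py
python3 - <<'E'
from h import *
import pickle
d=cam('wrist');save(d,'w16.png',(110,150,400,384),2.7);pickle.dump(d,open('w16.pkl','wb'))
E
```

```text
clock: 27.3
eef_pos: [588.5, 31.4, 92.0]
tool_rot: [3.142, -0.001, 0.016]
force: [0.9, -0.3, -0.3]
width: 85.6
tip 83.89 lat 0.49 z 91.98 rot [ 3.1416e+00 -6.0000e-04  1.5600e-02] F [ 0.92 -0.33 -0.32] T [-0.028  0.026 -0.007] t 27.3
```

View pics/w16.png

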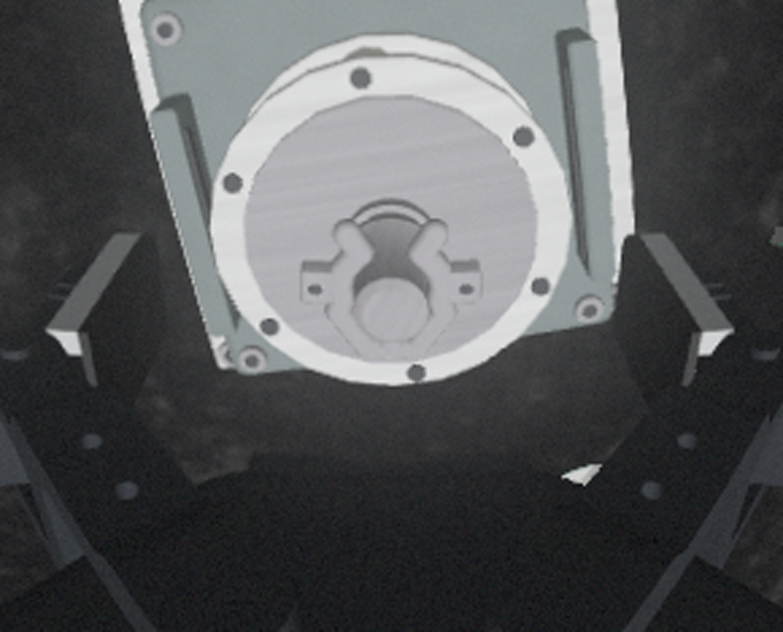

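```bash
python3 -m jog '0 0.2 0.8 0 0 0 0.4; 0 0.2 0.8 0 0 0 0; 0 0.2 0.8 0 0 0 -0.15; 0 0.2 0.8 0 0 0 -0.15'; python3 st.py
python3 - <<'E'
from h import *
import pickle
d=cam('wrist');save(d,'w17.png',(110,150,400,384),2.7);pickle.dump(d,open('w17.pkl','wb'))
E
```

```text
clock: 27.85
eef_pos: [588.2, 31.5, 90.9]
tool_rot: [-3.142, -0.0, 0.016]
force: [-0.6, -0.2, 0.6]
width: 36.3
tip 83.63 lat 0.56 z 90.85 rot [-3.1415 -0.      0.016 ] F [-0.57 -0.23  0.57] T [-0.017  0.015  0.017] t 27.85
```

View pics/w17.png

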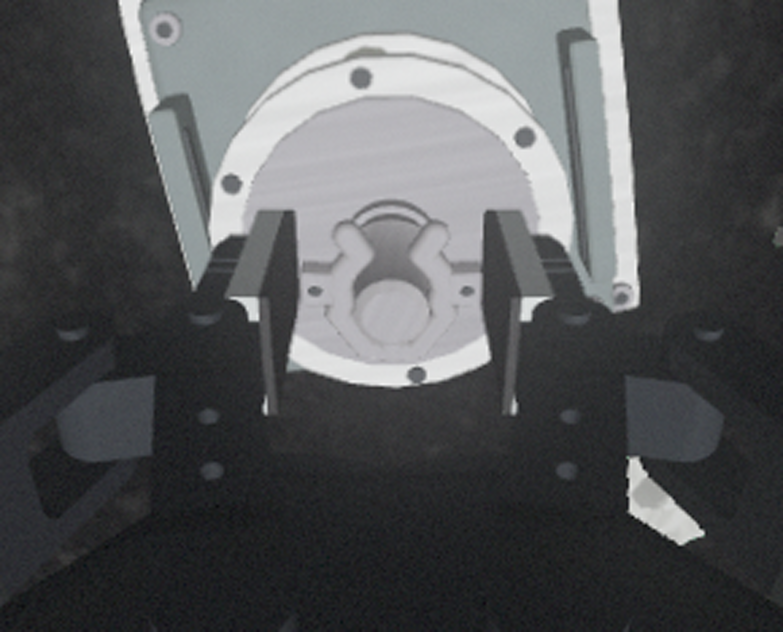

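Both lugs sit between the pads, centred. I'll close fully and lift.

```bash
python3 -m jog '0 0 0 0 0 0 -1; 0 0 0 0 0 0 -1; 0 0 0 0 0 0 -1; 0 0 0 0 0 0 -1; 0 0 -3 0 0 0 -1; 0 0 -6 0 0 0 -1; 0 0 -10 0 0 0 -1; 0 0 -15 0 0 0 -1'; python3 st.py
python3 - <<'E'
from h import *
import pickle
d=cam('wrist');save(d,'w18.png',(110,150,400,384),2.7);pickle.dump(d,open('w18.pkl','wb'))
E
```

```text
clock: 28.9
eef_pos: [589.9, 31.2, 105.7]
tool_rot: [3.14, -0.003, 0.016]
force: [-0.1, 0.7, 4.6]
width: 24.9
tip 85.27 lat 0.27 z 105.69 rot [ 3.1403e+00 -2.8000e-03  1.6100e-02] F [-0.13  0.67  4.62] T [-0.121 -0.088  0.013] t 28.9
```

View pics/w18.png

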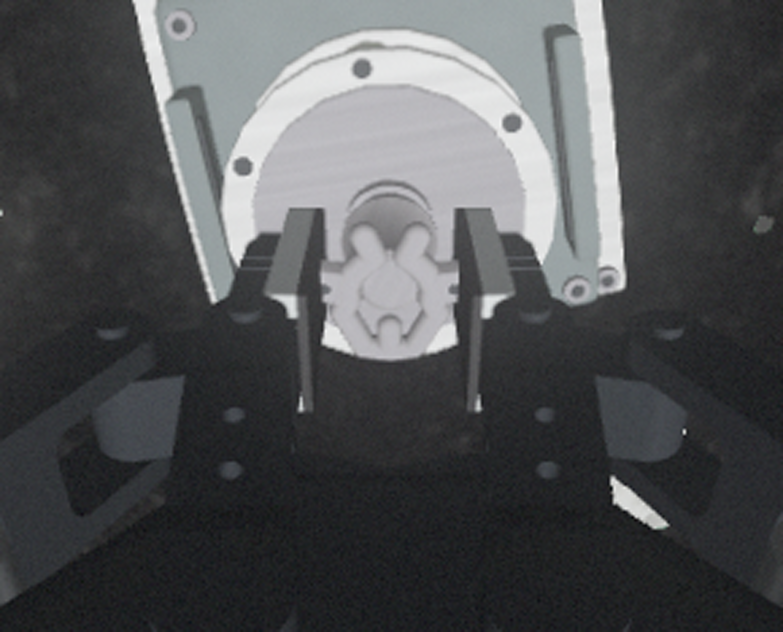

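```bash
python3 -m jog '0 0 0 0 0 0 -1; 0 0 0 0 0 0 -1'; python3 st.py
python3 - <<'E'
from h import *
import pickle
d=cam('wrist');pickle.dump(d,open('w19.pkl','wb'));save(d,'w19.png',(210,205,300,295),7)
c=lambda x,y:(110+x/2.7,150+y/2.7)
Ti=np.linalg.inv(Tw(d['s']))
med=lambda x0,x1,y0,y1:(np.median([wpts(d,*c(x,y)) for x in range(x0,x1,2) for y in range(y0,y1,2)],0)).round(1)
print('nose',med(375,400,275,300),'closed',med(375,405,345,355),'tipL',med(358,370,230,240),'lugL',med(324,332,275,300),'lugR',med(450,457,275,300))
d=cam('side');save(d,'s19.png',(225,165,285,215),13)
E
```

```text
clock: 29.2
eef_pos: [587.9, 31.2, 105.9]
tool_rot: [-3.142, 0.0, 0.016]
force: [-0.5, -0.9, 3.3]
width: 24.5
tip 83.32 lat 0.33 z 105.95 rot [-3.1415e+00  4.0000e-04  1.5600e-02] F [-0.45 -0.86  3.29] T [-0.056  0.053  0.013] t 29.2
nose [585.5  31.4 116. ] closed [571.1  30.8 115. ] tipL [599.8  35.8 122.9] lugL [587.7  42.3 119.6] lugR [587.7  19.4 119.9]
```

View pics/w19.png

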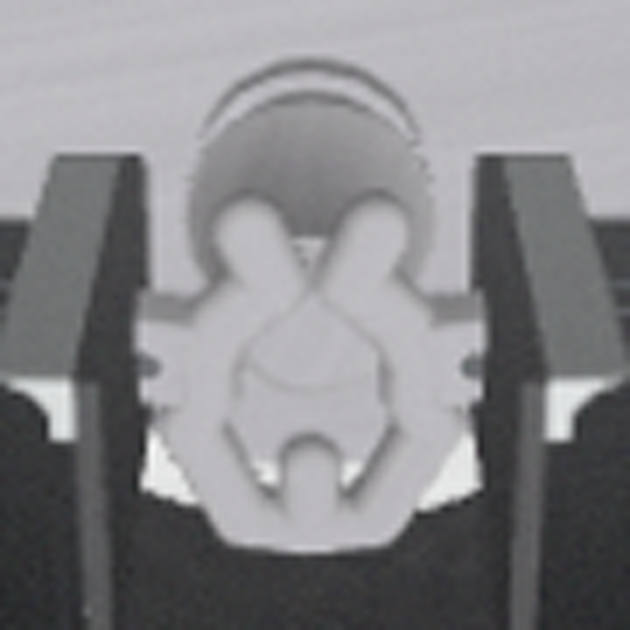

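View pics/s19.png

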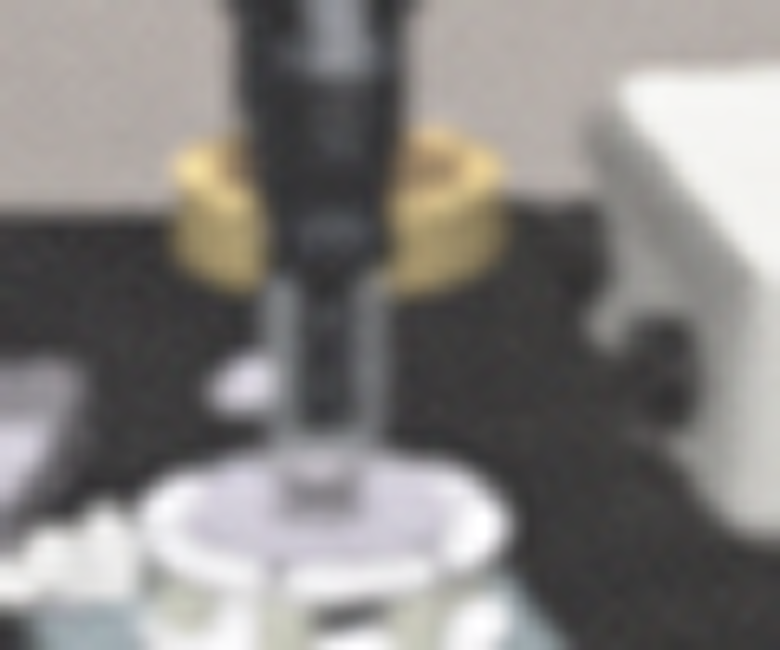

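```bash
python3 -m jog '0 0 -8 0 0 0 -1; 0 0 -20 0 0 0 -1; 0 0 -40 0 0 0 -1; 0 0 -60 0 0 0 -1; 0 0 -70 0 0 0 -1'; python3 st.py; python3 - <<'E'
from h import *
import pickle
d=pickle.load(open('top0.pkl','rb'))
C=np.array([onplane(d,u/1.5,v/1.5,18) for u,v in [(222,328),(268,345),(243,412),(194,394)]]);print(C.round(),C.mean(0).round(1))
print(np.linalg.norm(C-np.roll(C,-1,0),axis=1))
e=C[0]-C[3];print(np.degrees(np.arctan2(e[1],e[0])))
d=cam('wrist');pickle.dump(d,open('w20.pkl','wb'));save(d,'w20.png',scale=1.5)
E
```

```text
clock: 29.92
eef_pos: [589.0, 31.3, 177.9]
tool_rot: [-3.141, -0.003, 0.016]
force: [-0.3, 0.3, -0.6]
width: 24.4
tip 84.4 lat 0.39 z 177.94 rot [-3.1414e+00 -2.5000e-03  1.5900e-02] F [-0.26  0.26 -0.59] T [-0.041  0.006  0.044] t 29.925
[[542. 304.  18.]
 [521. 213.  18.]
 [394. 239.  18.]
 [415. 334.  18.]] [467.8 272.5  18. ]
[ 93.83915812 130.05378589  97.574281   131.00060883]
-13.072532885297793
```

View pics/w20.png

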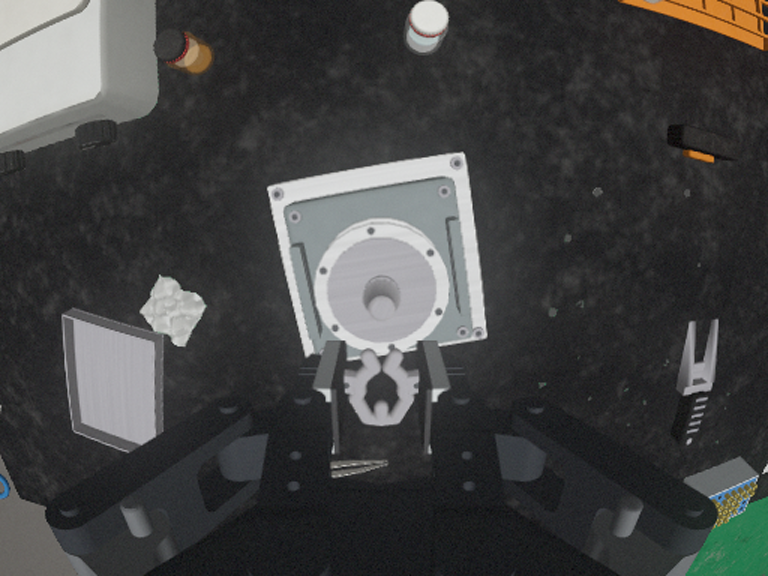

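```bash
python3 -m jog '-20 -45 0 0 0 5 -1; -45 -95 0 0 0 10 -1; -72 -148 10 0 0 14 -1; -98 -200 40 0 0 14 -1; -118 -244 70 0 0 14 -1; -118 -244 100 0 0 14 -1;-118 -244 100 0 0 14 -1'; python3 st.py; python3 - <<'E'
from h import *
import pickle
d=cam('wrist');pickle.dump(d,open('w21.pkl','wb'));save(d,'w21.png',scale=1.5)
E
```

```text
clock: 30.85
eef_pos: [464.5, 273.4, 74.2]
tool_rot: [3.139, 0.003, -0.227]
force: [0.4, 0.5, -0.4]
width: 24.5
tip -91.53 lat 208.3 z 74.2 rot [ 3.1386e+00  3.1000e-03 -2.2730e-01] F [ 0.37  0.46 -0.36] T [-0.019 -0.035  0.036] t 30.85
```

View pics/w21.png

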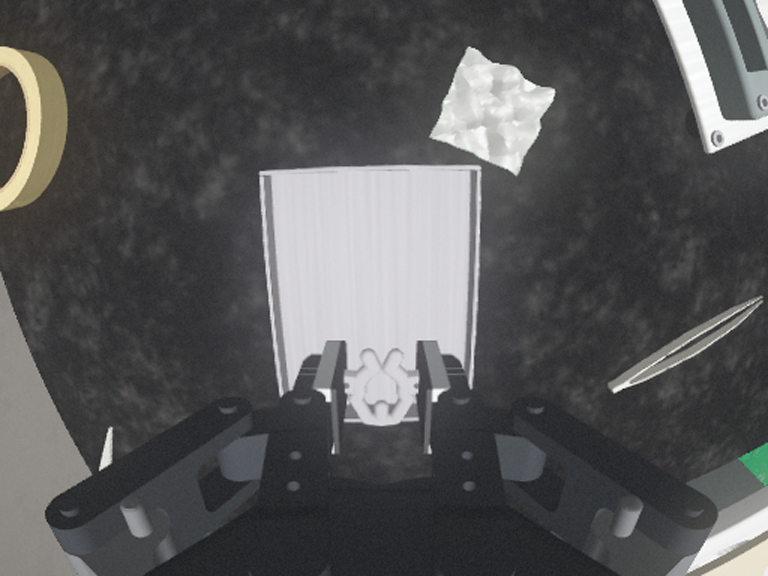

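```bash
python3 - <<'E'
from h import *
import pickle
d=pickle.load(open('w21.pkl','rb'));Ti=np.linalg.inv(Tw(d['s']))
for u,v in [(262,172),(481,167),(283,392),(475,372),(380,420)]:
    print((Ti@np.r_[wplane(d,u/1.5,v/1.5,18),1]).round(1)[:3])
E
```

```text
[ 66.5 -53.7  55.8]
[68.4 44.7 56.1]
[-44.3 -50.8  56.2]
[-32.5  47.7  56.4]
[-60.6  -0.5  56.4]
```

```bash
python3 -m jog '3 -3.5 25 0 0 0 -1; 3 -3.5 48 0 0 0 -1; 3 -3.5 60 0 0 0 -1; 3 -3.5 67 0 0 0 -1; 3 -3.5 68 0 0 0 -1; 3 -3.5 68 0 0 0 -1'; python3 st.py
```

```text
clock: 31.65
eef_pos: [470.5, 276.3, 8.4]
tool_rot: [-3.141, -0.001, -0.229]
force: [0.6, 0.5, -1.0]
width: 24.5
tip -86.62 lat 212.31 z 8.44 rot [-3.1409e+00 -8.0000e-04 -2.2870e-01] F [ 0.59  0.52 -0.96] T [-0.045  0.023 -0.073] t 31.65
```

```bash
python3 -m jog '0 0 2 0 0 0 -1; 0 0 3 0 0 0 -1; 0 0 3 0 0 0 -1'; python3 st.py;  python3 -m jog '0 0 0 0 0 0 -0.3; 0 0 0 0 0 0 -0.15; 0 0 0 0 0 0 0; 0 0 0 0 0 0 0; 0 0 -2 0 0 0 0; 0 0 -10 0 0 0 0; 0 0 -40 0 0 0 0; 0 0 -80 0 0 0 0'; python3 st.py; python3 - <<'E'
from h import *
import pickle
d=cam('wrist');pickle.dump(d,open('w22.pkl','wb'));save(d,'w22.png',scale=1.5)
E
```

```text
clock: 32.02
eef_pos: [470.0, 276.3, 4.8]
tool_rot: [3.142, 0.0, -0.228]
force: [0.7, 0.3, -0.9]
width: 24.2
tip -87.09 lat 212.19 z 4.8 rot [ 3.1416e+00  1.0000e-04 -2.2840e-01] F [ 0.7   0.28 -0.86] T [ 0.004  0.049 -0.018] t 32.025
clock: 33.02
eef_pos: [469.5, 275.9, 85.6]
tool_rot: [3.14, 0.001, -0.229]
force: [0.4, 0.4, 0.6]
width: 42.9
tip -87.55 lat 211.62 z 85.55 rot [ 3.1403e+00  1.1000e-03 -2.2880e-01] F [0.38 0.44 0.6 ] T [ 0.045 -0.03  -0.02 ] t 33.025
```

View pics/w22.png

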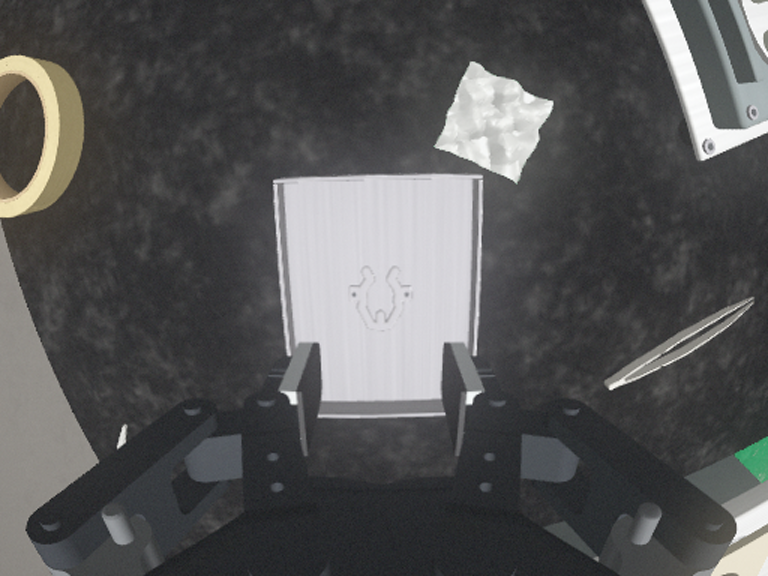

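The clip lies flat in the middle of the tray at (381,300). I'll back the arm off and do a final overall check.

```bash
python3 -m jog '0 0 -40 0 0 0 0; 0 0 -80 0 0 0 0; 0 0 -100 0 0 0 0; 0 0 -100 0 0 0 0; 0 0 -100 0 0 0 0; 0 0 -100 0 0 0 0'; python3 - <<'E'
from h import *
d=cam('top');save(d,'top9.png',scale=1.5)
d=cam('side');save(d,'side9.png',scale=1.5)
E
```

```text
clock: 33.83
eef_pos: [469.4, 276.0, 183.8]
tool_rot: [3.14, 0.001, -0.229]
force: [-0.2, 0.6, 0.3]
width: 43.1
```

View pics/top9.png

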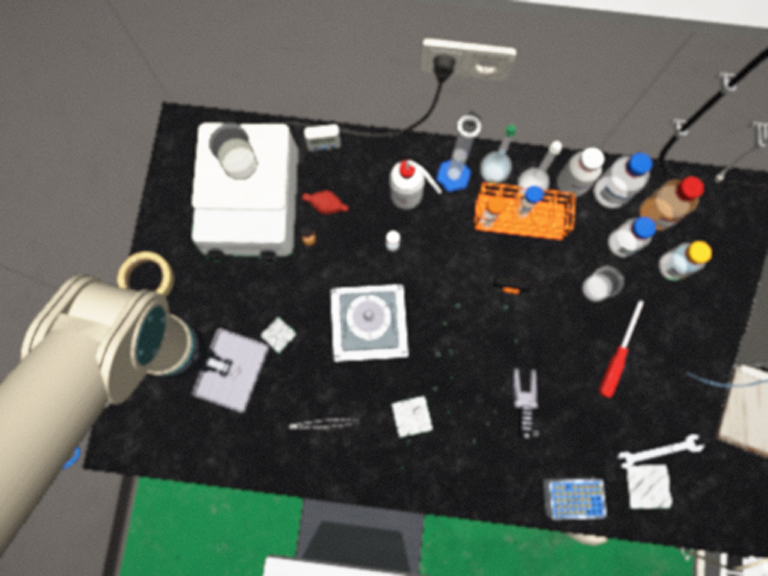

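View pics/side9.png

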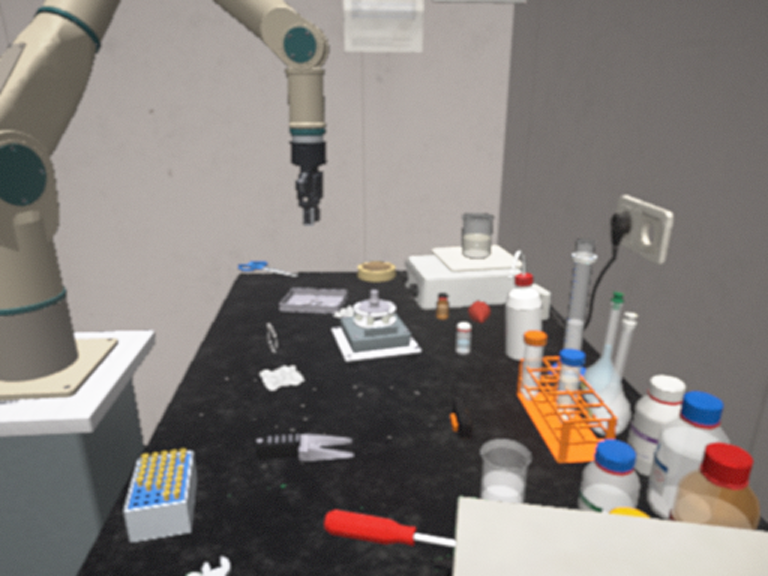

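The wedge lies flat at (525,400) and the tray hasn't moved. The pump is in place, nothing else has moved, and the arm is clear.

```bash
python3 -c "
from cell import ctrl
print(ctrl.finish_job())"
```

```text
the job is handed in; nothing more can be done
None
```

The clip is off the spindle and lies flat in the parts tray. The wedge is back flat on the bench, and I handed the job in at about 34 s of the 72 s.

- **Freeing the clip:** I set the tines on the washer at about 1–2 N and slid them in under the lugs from the closed end. The highest forces I read were about 5 N along the slide and about 5.5 N vertically at the grip. The clip snapped clear with the slot's root about 3 mm short of the spindle.
- **Putting things down:** I drew the wedge back and laid it where it had been. I then gripped the freed clip by its lugs, lifted it off the nose and lowered it into the tray.
- **Last checks:** The wrist picture showed the clip flat in the middle of the tray. The top and side views showed the wedge flat, and the tray, pump head and other things apparently where they started. The arm was about 180 mm up and touching nothing.

Two readings did not match expectations:
- **Grip width:** the gripper closed the clip to about 24.5 mm instead of the stated 32 mm, with its arm ends touching. It came out looking normal, with no visible bend.
- **Clip tilt:** the clip tilted lengthwise by some 10–17 degrees, both while riding up the wedge and while hanging on the nose.

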